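# Prove the balance, weigh the wear drum and clear the catch tray into the tote

### The job

The specimen grinder has finished a batch: first prove the spring balance by standing the check weight in the centre of its round pan and letting go until the pan settles, then put the weight back upright in the middle of its square pad. Next weigh the round wear drum the same way, standing centred on the pan, let go. Finally everything from the grinder's catch tray, the drum and all the mortar cubes, must lie in the tote in a single layer on its floor, with the balance pan left empty; leave the small weights, timer and brass mould where they are.

Things in the scene. Friction and masses are not known exactly. Their poses are not given: they have to be found in the camera images.
- grinder: Grey bench grinder with open steel catch tray, fixed. Origin: centre of the tray's underside; x towards the machine. Tray 250 (x) x 260 mm, floor 3, walls 18 mm high. Housing from x = +125 to +265 mm, 85 mm high (motor beyond x = +200 to 120 mm). Parts start on the tray floor, 85 to 100 mm apart. Beyond, a shelf overhangs from about world x = 0.72 m, 0.3 m up: keep gripper and wrist short of it.
- pan_top (a point): Centre of the top face of the balance's round steel pan (120 mm diameter, 3 mm thick), 60 mm above the worktop when empty; it sinks with the pan. The balance base is a white box 125 x 125 mm, 38 mm high, fixed; z up.
- pan (a joint): Sinking of the balance pan in m: 0 empty, positive down, stop at 0.014. Sprung at 400 N/m and damped: it settles in well under a second, at about 0.0045 under the check weight and about 0.006 under the drum.
- pad_top (a point): Centre of the top face of the black square rubber pad, 120 (x) x 115 mm (y), 2 mm thick, fixed on the worktop beside the balance: home of the check weight.
- tote_in (a point): Centre of the inner floor of the grey open tote (loose, 0.8 kg). Tote outer size 240 mm (x) by 210 mm (y), 60 mm high; walls and floor 4 mm thick, so the inside is 232 x 202 mm and the floor 4 mm above the worktop; its rim flares about 9 mm outward. x and y along its sides, z up.
- check_weight_c (a point): The check weight, the largest of the three plain metal weights: round, 30 mm diameter and 42 mm high, body to 31 mm up, then a knob of 18 mm; 0.19 kg. This point is on its axis half-way up (21 mm above its underside); z up along the axis. Starts upright on the pad.
- drum_c (a point): The wear drum: solid round brownish steel drum, 49 mm diameter, 37 mm high, 0.26 kg. This point is its centre; z up along its axis. Starts standing among the cubes in the catch tray.
- cube_0_c (a point): Hardened grey mortar cube, 50 x 50 x 50 mm, about 0.26 kg; this point is its centre, x and y axes square to its side faces, z up. Starts standing on the catch tray floor. May be absent in a run (2 to 4 cubes are present).
- cube_1_c (a point): Hardened grey mortar cube, 50 x 50 x 50 mm, about 0.26 kg; this point is its centre, x and y axes square to its side faces, z up. Starts standing on the catch tray floor. May be absent in a run (2 to 4 cubes are present).
- cube_2_c (a point): Hardened grey mortar cube, 50 x 50 x 50 mm, about 0.26 kg; this point is its centre, x and y axes square to its side faces, z up. Starts standing on the catch tray floor. May be absent in a run (2 to 4 cubes are present).
- cube_3_c (a point): Hardened grey mortar cube, 50 x 50 x 50 mm, about 0.26 kg; this point is its centre, x and y axes square to its side faces, z up. Starts standing on the catch tray floor. May be absent in a run (2 to 4 cubes are present).
- check_weight: The check weight itself; origin at the centre of its underside (see its centre point).
- drum: The drum itself; origin at the centre of its underside (see its centre point).
- small_weight_a: Bystander: small plain metal weight, 24 mm diameter, 34 mm high; origin at the centre of its underside. Leave alone.
- small_weight_b: Bystander: smallest metal weight, 19 mm diameter, 28 mm high; origin at the centre of its underside. Leave alone.
- timer: Bystander: flat square timer, 62 x 62 x 20 mm; origin at the centre of its underside. Leave alone.
- brass_mould: Bystander: round brass mould with three posts, 62 mm across, 60 mm high; origin at the centre of its underside. Leave alone.

How it is judged:
By the outcome, as a careful person would: the job done as asked, in the order asked, and still so for the second after the job is handed in, with the robot touching nothing.
Of cube_0, cube_1, cube_2, cube_3 only 2 to 4 are there at a start; the rules pass over those that are not, and their reading is None.
At some moment in a run one of check_weight, drum, cube_0, cube_1, cube_2, cube_3 may be knocked a few centimetres aside while the robot is not near it.
It also fails if it takes over 210 s, if anything falls off the work surface, if the arm or the gripper's body presses on something with over 40 N, if the wrist force passes 120 N, or if a joint passes its speed limit or range.

### The arm

A 6-joint arm with a two-finger parallel gripper is mounted at the origin on a cart in front of the work surface, level with it; the furniture and walls round the work are solid. World frame = base frame: x ahead of the robot, y to its left, z up, the work surface at z = 0. Lengths are in m, angles in rad, forces in N, time in s.
With the tool pointing down it reaches from about 0.25 to 0.85 m from the base axis. Payload 12.5 kg.
Tool frame: the origin (TCP) lies at the very end of the fingers, on their centre line; the grasp point (between the pads) lies behind it (arm.pinch_z is the z of the grasp point in the tool frame, in m); z points along the fingers, y is the direction in which the jaws open and shut (so a half turn about z gives the same grasp; the last joint's range is limited). The gripper opens to 93 mm and grips with 3 to 60 N. Pads are 15 mm wide; open, the fingers measure 128 mm over their backs; the gripper's body (75 mm by 188 mm) begins 65 mm behind the grasp point.
Start: joints at [-1.299, 0.351, 1.652, -0, 1.139, -0.085], TCP at [0.192, -0.515, 0.219] pointing down, gripper open.
Joint ranges: [-2.75, 2.75], [-0.79, 2.1], [0.01, 2.65], [-1.57, 4.71], [0.07, 3.14], [-2.87, 2.87]. Speed limits (rad/s): [2.22, 2.22, 2.79, 3.14, 3.14, 3.14].

### API

Orientations are given as a unit quaternion [w, x, y, z].
In Python, from plant import arm gives the robot as it stands.
- The arm moves only by the tool apply_moves, never from a script. Its argument "commands" is one flat list of numbers, 7 for each row, row after row: the opening, from -1 (shut) to 1 (fully open), so that 0 is half open, then the shift along the tool's x, y, z in mm, then the turn, a rotation vector about the tool's x, y, z in degrees. A call has 1 to 12 rows; each row shifts and turns the commanded pose from where the row before left it, along the tool's axes as they then stand; what a row does not reach is not made up. A row lasts 1/10 s, in which the tool goes at most 50 mm and 8.59 degrees, less where a joint would pass 70% of its speed; a pose out of reach is approached as far as the arm can. A call with a gripper value outside its range is refused whole. The fingers move at their own pace and stop on an object; "grip_force" is the grip in N (left out, the last holds). Time passes only in rows, so rows that do not move let the fingers close. It gives the time, the measured TCP pose, the force and the opening at its end, in the units of the state.
- arm.state(): the state, without advancing time (a new reading comes with each control period).
- arm.get_image(name): name is "scene" or "top" or "wrist"; returns a dict with "frame" (480x640x3 uint8, red, green, blue), "fx", "fy", "cx", "cy" (pixels), "k1" (the pictures are not rectified: a ray, as slopes to the right and down, at radius r is drawn at 1 + k1 r^2 times it, then the intrinsics apply), "position" and "attitude" of the camera in the world. Camera axes: x right, y down, z forward; pixel columns grow to the right and rows downward; lengths in m; the calibration is good to about 2 mm. A picture is of the moment at which its call begins. There is no depth.
- arm.close_job(): hands the job in, once; it reports no verdict.
The state is a dict: "t": time; "qpos": joint angles; "joint_vel": joint speeds; "joint_torque": joint torques, N m; "ee_pos": TCP position; "ee_rot": TCP orientation; "contact_force": force on the tool from outside, world axes, zero at the start; "wrist_torque": the same for the moment, N m; "opening": finger opening in m.
Only numpy, scipy, OpenCV 4.12 (cv2) and the standard library are available. Lean on these libraries where they do the work, as an engineer would, in place of code of your own. Each camera call takes 0.05 s, during which the arm holds its last target.

## Working session

There is one attempt and no reset: what is moved stays moved. The work goes in short steps, Python scripts to look and compute and a tool call to move; the robot and the scene stay as the last step left them, time stands still between calls to the robot, and variables do not carry over. Pictures are saved under pics/ and viewed, and the job is handed in when it is done.

Besides the shell and the picture viewer there is one more tool, called after ">>>" as a command line: name --argument value ..., lists and objects as JSON in quotes. apply_moves: Moves the arm, as the interface text tells. Its arguments: {"type":"object","properties":{"commands":{"type":"array","items":{"type":"number"}},"grip_force":{"type":"number"}},"required":["commands"]}

```bash
ls; mkdir -p pics; python3 - <<'E'
from plant import arm
import cv2
print(arm.state()); print(arm.pinch_z)
for n in ["scene","top","wrist"]:
    d=arm.get_image(n); cv2.imwrite(f"pics/a_{n}.png",d["frame"][:,:,::-1])
    print(n,{k:v for k,v in d.items() if k!="frame"})
E
```

```text
pics
{'t': 0.0, 'qpos': array([-1.29862218e+00,  3.51260380e-01,  1.65239764e+00, -2.14352614e-05,
        1.13908092e+00, -8.46243217e-02]), 'joint_vel': array([ 0.00103086, -0.00042376,  0.00014947,  0.00059967,  0.0006071 ,
        0.00139038]), 'joint_torque': array([ 3.61447746e-05, -4.97328115e+01, -2.85256416e+01,  6.99272985e-02,
        2.57581664e-02, -1.08778529e-04]), 'ee_pos': array([ 0.19201961, -0.51504104,  0.21809825]), 'ee_rot': array([-5.69714460e-04,  9.84128058e-01,  1.77458833e-01, -6.33567343e-05]), 'contact_force': array([0.37247227, 0.44483264, 0.18876286]), 'wrist_torque': array([ 0.05637775, -0.04851779,  0.01872341]), 'opening': 0.09298500680579815}
-0.0188
scene {'fx': 445.3951821632085, 'fy': 445.3951821632085, 'cx': 320.87128949713167, 'cy': 239.2396260957384, 'k1': -0.07503077620688903, 'position': array([0.19685872, 0.7085285 , 0.68491136]), 'attitude': array([ 0.12304115, -0.23123851,  0.87123084, -0.41514631])}
top {'fx': 607.854843353527, 'fy': 607.854843353527, 'cx': 308.32462031700317, 'cy': 247.7325672932049, 'k1': -0.21348538200106135, 'position': array([0.46596174, 0.0628778 , 1.56084716]), 'attitude': array([ 0.03085286, -0.70020516,  0.71311303, -0.01518707])}
wrist {'fx': 349.8733686641455, 'fy': 349.8733686641455, 'cx': 319.0552824646969, 'cy': 238.49813137718283, 'k1': -0.036635267102392594, 'position': array([ 0.26333468, -0.48947184,  0.3850721 ]), 'attitude': array([ 0.1138704 ,  0.81316897, -0.56521578, -0.07950396])}
```

View pics/a_top.png

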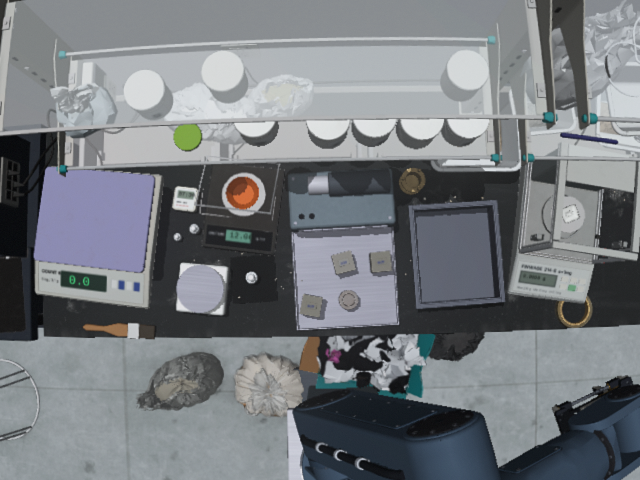

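View pics/a_scene.png

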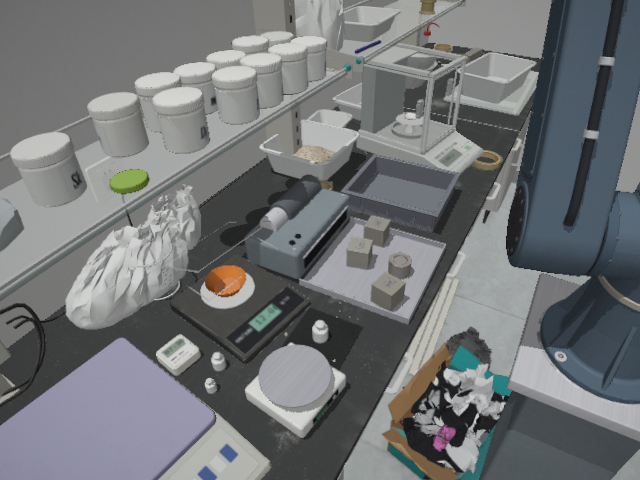

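View pics/a_wrist.png

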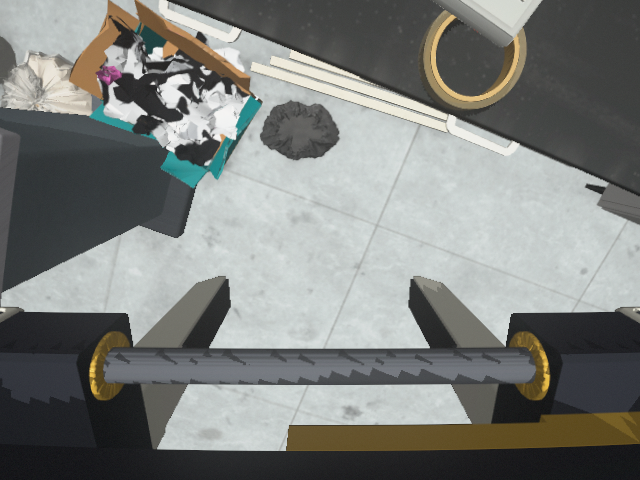

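The top view shows three cubes at about (344,263), (381,262) and (313,307), with the drum at (349,300). The check weight is at (251,278) on the pad, the pan at (200,288) and the tote at (456,255). Next I'll measure these points accurately.

```bash
cat > h.py <<'E'
from plant import arm
import cv2, numpy as np
from scipy.spatial.transform import Rotation as R
def rot(q): return R.from_quat(np.r_[q[1:],q[0]])
def ray(d,uv):
    K=np.array([[d["fx"],0,d["cx"]],[0,d["fy"],d["cy"]],[0,0,1]])
    p=cv2.undistortPoints(np.array(uv,float).reshape(-1,1,2),K,np.array([d["k1"],0,0,0])).reshape(-1,2)
    return rot(d["attitude"]).apply(np.c_[p,np.ones(len(p))])
def onz(d,uv,z):
    r=ray(d,uv); o=d["position"]; return o+r*((z-o[2])/r[:,2])[:,None]
def proj(d,P):
    rv=rot(d["attitude"]).inv(); P=np.atleast_2d(P).astype(float)
    K=np.array([[d["fx"],0,d["cx"]],[0,d["fy"],d["cy"]],[0,0,1]])
    c=rv.apply(P-d["position"])
    s=c[:,:2]/c[:,2:]; s=s*(1+d["k1"]*(s**2).sum(1))[:,None]
    return s*[d["fx"],d["fy"]]+[d["cx"],d["cy"]]
def snap(n,f=None):
    d=arm.get_image(n)
    if f: cv2.imwrite(f"pics/{f}.png",d["frame"][:,:,::-1])
    return d
def tri(d1,u1,d2,u2):
    a,b=ray(d1,[u1])[0],ray(d2,[u2])[0]
    a/=np.linalg.norm(a); b/=np.linalg.norm(b)
    A=np.c_[a,-b]; t=np.linalg.lstsq(A,d2["position"]-d1["position"],rcond=None)[0]
    p,q=d1["position"]+a*t[0],d2["position"]+b*t[1]
    return (p+q)/2,np.linalg.norm(p-q)
E
python3 - <<'E'
from h import *
d=snap("top")
f=d["frame"][:,:,::-1]
cv2.imwrite("pics/b1.png",cv2.resize(f[210:340,150:410],None,fx=3,fy=3,interpolation=cv2.INTER_CUBIC))
cv2.imwrite("pics/b2.png",cv2.resize(f[160:340,280:520],None,fx=3.3,fy=3.3,interpolation=cv2.INTER_CUBIC))
s=snap("scene");g=s["frame"][:,:,::-1]
cv2.imwrite("pics/b3.png",cv2.resize(g[190:330,240:460],None,fx=3.5,fy=3.5,interpolation=cv2.INTER_CUBIC))
E
```

```text
(no output)
```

View pics/b1.png

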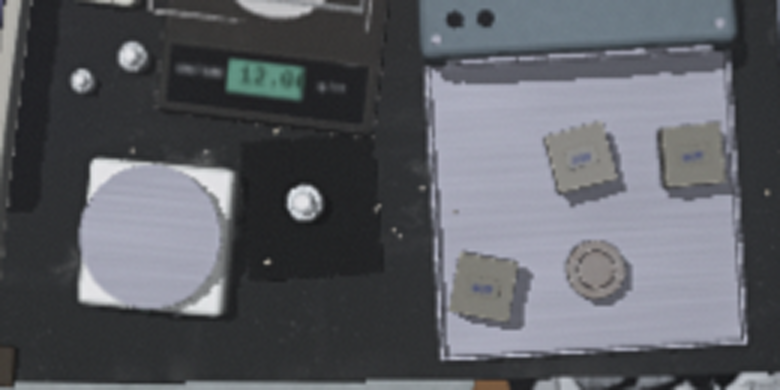

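View pics/b2.png

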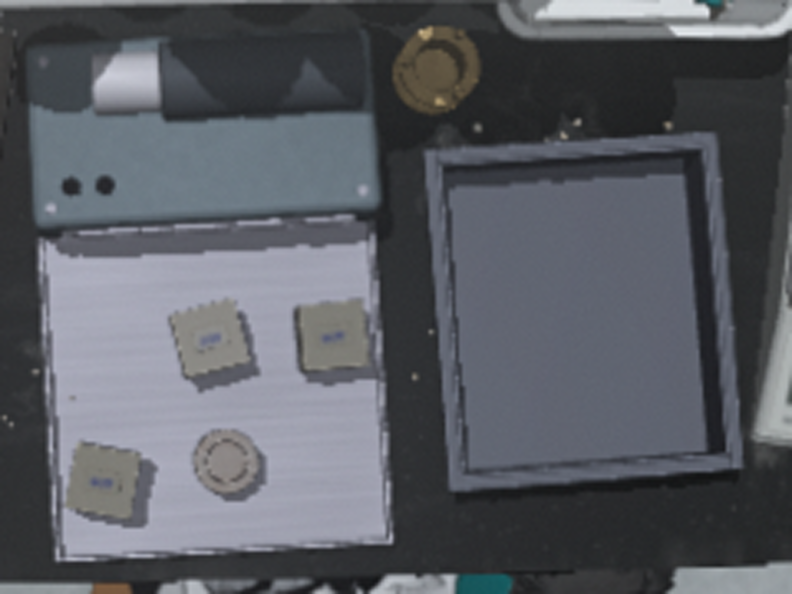

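The crops show the features clearly. The cubes and drum are beige against the grey tray, so I'll mask them by R−B. The pan, pad and tote get contour fits.

```bash
cat > meas.py <<'E'
from h import *
def cubes(d,box=(285,215,405,335),pr=True):
    f=d["frame"].astype(int); m=((f[...,0]-f[...,2])>5).astype(np.uint8)
    x0,y0,x1,y1=box; k=np.zeros_like(m); k[y0:y1,x0:x1]=m[y0:y1,x0:x1]
    k=cv2.morphologyEx(k,cv2.MORPH_CLOSE,np.ones((3,3)))
    k=cv2.morphologyEx(k,cv2.MORPH_OPEN,np.ones((3,3)))
    out=[]
    for c in cv2.findContours(k,0,cv2.CHAIN_APPROX_NONE)[0]:
        if cv2.contourArea(c)<120: continue
        (cx,cy),(w,h),a=cv2.minAreaRect(c)
        box=cv2.boxPoints(((cx,cy),(w,h),a))
        fill=cv2.contourArea(c)/(w*h)
        z=.053
        P=onz(d,box,z)[:,:2]; e=P[1]-P[0]
        ang=np.degrees(np.arctan2(e[1],e[0]))%90
        out.append(dict(px=(round(cx,1),round(cy,1)),size=np.round([np.linalg.norm(P[1]-P[0])*1e3,np.linalg.norm(P[2]-P[1])*1e3],1),fill=round(fill,2),c53=P.mean(0).round(4),c40=onz(d,[[cx,cy]],.04)[0,:2].round(4),ang=round(ang,1)))
    return out
E
python3 - <<'E'
from meas import *
d=snap("top"); f=d["frame"].astype(int)
for o in cubes(d): print(o)
# px samples
for p in [(344,263),(349,300),(320,285),(251,278),(265,278),(200,288),(456,255)]: print(p,f[p[1],p[0]])
g=f.mean(2)
# weight on pad
k=np.zeros(g.shape,np.uint8); k[262:296,240:272]=(g[262:296,240:272]>70)
for c in cv2.findContours(k,0,1)[0]:
    if cv2.contourArea(c)>40:
        (cx,cy),r=cv2.minEnclosingCircle(c); print("wt",cx,cy,r,onz(d,[[cx,cy]],.025))
# pad
pts=np.array([[243,142],[381,138],[384,270],[252,280]])/3+[150,210]
P=onz(d,pts,.002); print("pad",P.round(4),P.mean(0))
# pan
hp=((f[...,2]-f[...,0])>8)&(g>120); k=np.zeros(g.shape,np.uint8); k[255:325,165:235]=hp[255:325,165:235]
c=max(cv2.findContours(k,0,1)[0],key=cv2.contourArea); e=cv2.fitEllipse(c); print("pan",e)
Q=onz(d,[e[0]],.06); print(Q, onz(d,[[e[0][0]+e[1][0]/2,e[0][1]]],.06)-Q)
# tote rim outer corners at z=.06, inner floor
r=np.array([[425,153],[716,132],[742,467],[452,491]])/3.3+[280,160]
print("rim",onz(d,r,.06).round(4),onz(d,r,.06).mean(0))
r=np.array([[60,560],[392,543]])/3.3+[280,160]
print("tray front corners",onz(d,r,.018).round(4))
r=np.array([[42,240],[373,218]])/3.3+[280,160]
print("tray back",onz(d,r,.018).round(4))
E
```

```text
{'px': (310.8, 305.4), 'size': array([47.6, 47.1]), 'fill': 0.9, 'c53': array([0.4215, 0.0918]), 'c40': array([0.4211, 0.092 ]), 'ang': np.float64(77.7)}
{'px': (347.9, 299.7), 'size': array([30.1, 43.2]), 'fill': 0.76, 'c53': array([ 4.338e-01, -4.000e-04]), 'c40': array([ 0.4336, -0.0009]), 'ang': np.float64(10.2)}
{'px': (380.5, 261.6), 'size': array([46.6, 46.4]), 'fill': 0.91, 'c53': array([ 0.5267, -0.0833]), 'c40': array([ 0.5272, -0.0845]), 'ang': np.float64(4.1)}
{'px': (342.9, 262.3), 'size': array([45.2, 45.8]), 'fill': 0.53, 'c53': array([0.5269, 0.0102]), 'c40': array([0.5274, 0.0097]), 'ang': np.float64(13.0)}
(344, 263) [109 112 135]
(349, 300) [141 135 133]
(320, 285) [162 162 178]
(251, 278) [222 223 226]
(265, 278) [34 35 37]
(200, 288) [167 167 183]
(456, 255) [ 94 100 112]
wt 250.9516143798828 277.00537109375 6.368892669677734 [[0.49482282 0.24287781 0.025     ]]
pad [[0.5469 0.2968 0.002 ]
 [0.5482 0.1775 0.002 ]
 [0.4351 0.1767 0.002 ]
 [0.4281 0.2905 0.002 ]] [0.48957373 0.23538314 0.002     ]
pan ((199.6817169189453, 288.4358215332031), (46.545684814453125, 47.14169692993164), 11.914549827575684)
[[0.46759623 0.36804633 0.06      ]] [[-0.00075506 -0.05881143  0.        ]]
rim [[ 0.6628 -0.1571  0.06  ]
 [ 0.676  -0.3837  0.06  ]
 [ 0.4198 -0.3947  0.06  ]
 [ 0.4079 -0.1706  0.06  ]] [ 0.5416034  -0.27653212  0.06      ]
tray front corners [[ 0.3594  0.1255  0.018 ]
 [ 0.3674 -0.1298  0.018 ]]
tray back [[ 0.606   0.1353  0.018 ]
 [ 0.6182 -0.1211  0.018 ]]
```

View pics/b3.png

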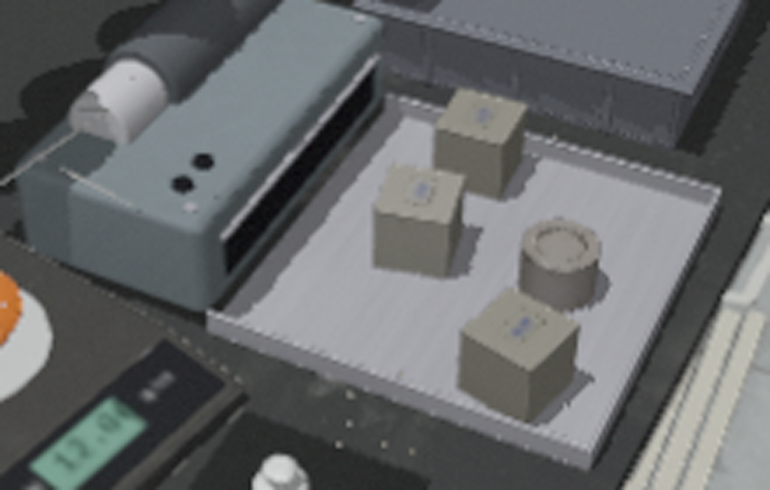

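>>> apply_moves --commands '[0.3,0,0,0,0,0,6.8,0.3,0,0,0,0,0,6.8,0.3,0,0,0,0,0,6.8,0.3,11,-40,0,0,0,0,0.3,11,-40,0,0,0,0,0.3,11,-40,0,0,0,0,0.3,11,-40,0,0,0,0,0.3,11,-40,0,0,0,0,0.3,11,-40,0,0,0,0,0.3,11,-40,0,0,0,0,0.3,11,-40,0,0,0,0,0.3,11,-40,0,0,0,0]' --grip_force 20

```text
t: 1.5
ee_pos: [0.2909, -0.1537, 0.2188]
ee_rot: [0.0, 1.0, 0.0, 0.0]
contact_force: [0.2, -0.6, 0.4]
opening: 0.0606
```

>>> apply_moves --commands '[0.3,11,-40,0,0,0,0,0.3,11,-40,0,0,0,0,0.3,11,-40,0,0,0,0,0.3,11,-40,0,0,0,0,0.3,11,-40,0,0,0,0,0.3,11,-40,0,0,0,0,0.3,11,-40,0,0,0,0,0.3,11,-40,0,0,0,0,0.3,11,-40,0,0,0,0,0.3,11,-40,0,0,0,0,0.3,0,0,0,0,0,0,0.3,0,0,0,0,0,0]'

```text
t: 2.7
ee_pos: [0.4002, 0.2451, 0.2183]
ee_rot: [0.0, 1.0, 0.001, -0.0]
contact_force: [-1.1, -0.4, -0.2]
opening: 0.0603
```

```bash
python3 - <<'E'
from h import *
w=snap("wrist","c_wrist"); t=snap("top","c_top")
print(w["position"],rot(w["attitude"]).as_matrix().round(2).tolist())
s=arm.state(); print(s["ee_pos"],s["ee_rot"])
for P in [(.495,.243,0.042),(.495,.243,.002)]: print(proj(w,P))
E
```

```text
[0.47640895 0.24429282 0.38509123] [[0.0, -0.96, -0.28], [-1.0, -0.0, -0.0], [0.0, 0.28, -0.96]]
[0.4002196  0.24401981 0.2185623 ] [ 1.79546072e-04  9.99999946e-01  1.74133778e-04 -2.14730310e-04]
[[320.19030541 117.79542485]]
[[320.04108631 119.97367855]]
```

View pics/c_wrist.png

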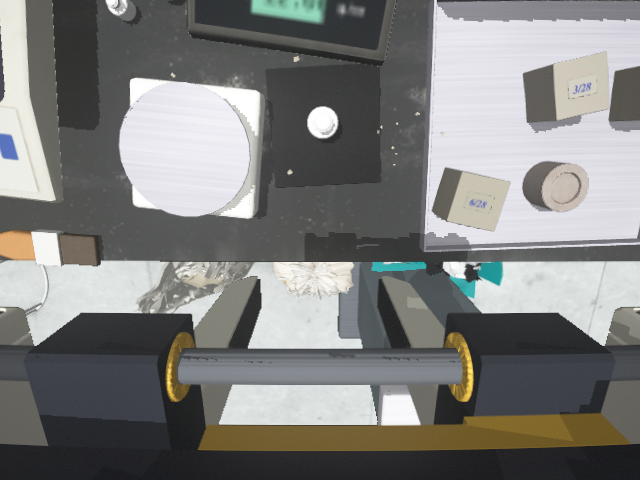

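The wrist view puts the weight at (323,122), with the pad corners at about (266,70), (380,66), (381,182) and (276,188). The pan is centred near (186,149).

```bash
python3 - <<'E'
from h import *
w=snap("wrist"); f=w["frame"].astype(int); g=f.mean(2)
k=np.zeros(g.shape,np.uint8); k[95:150,295:350]=(g[95:150,295:350]>100)
c=max(cv2.findContours(k,0,1)[0],key=cv2.contourArea); (cx,cy),r=cv2.minEnclosingCircle(c); print("wt",cx,cy,r,cv2.boundingRect(c),onz(w,[[cx,cy]],.03))
b=((f[...,2]-f[...,0])>5)&(g>120); k=np.zeros(g.shape,np.uint8); k[75:225,110:258]=b[75:225,110:258]
k=cv2.morphologyEx(k,cv2.MORPH_OPEN,np.ones((5,5)))
c=max(cv2.findContours(k,0,1)[0],key=cv2.contourArea); e=cv2.fitEllipse(c)
P=onz(w,c[:,0],.06); (x,y),r=cv2.minEnclosingCircle((P[:,:2]*1000).astype(np.float32)); print("pan",e,x,y,r,P[:,:2].max(0),P[:,:2].min(0))
# pad mask
k=np.zeros(g.shape,np.uint8); k[55:200,255:395]=(g[55:200,255:395]<39)
k=cv2.morphologyEx(k,cv2.MORPH_OPEN,np.ones((5,5)));k=cv2.morphologyEx(k,cv2.MORPH_CLOSE,np.ones((25,25)))
c=max(cv2.findContours(k,0,1)[0],key=cv2.contourArea); R_=cv2.minAreaRect(c); bb=cv2.boxPoints(R_); print(R_,bb)
P=onz(w,bb,.002); print("pad",P.round(4),P.mean(0))
P=onz(w,[[266,70],[380,66],[381,182],[276,188]],.002); print("padhand",P.round(4),P.mean(0))
t=snap("top"); print(tri(w,(cx,cy),t,(250.95,277)))
E
```

```text
wt 320.60595703125 122.02980041503906 16.621232986450195 (306, 106, 31, 33) [[0.49185307 0.24135609 0.03      ]]
pan ((160.06759643554688, 197.53515625), (18.09920883178711, 36.12001419067383), 116.55014038085938) 424.4127197265625 393.74566650390625 18.74641990661621 [0.4324323  0.41157139] [0.41048368 0.37591808]Traceback (most recent call last):
  File "<stdin>", line 12, in <module>
ValueError: max() iterable argument is empty
```

```bash
python3 - <<'E'
from h import *
w=snap("wrist"); f=w["frame"].astype(int); g=f.mean(2)
print(f[149,100:270:6].tolist()); print(g[90:100,262:270].round().tolist()); print(g[150,255:300:4].round(), g[130,370:395:2].round())
gg=cv2.cvtColor(w["frame"],cv2.COLOR_RGB2GRAY)
k=cv2.inRange(gg[60:230,100:270],150,205); print(k.mean()/255)
c=cv2.HoughCircles(cv2.medianBlur(gg,5)[60:230,100:275],cv2.HOUGH_GRADIENT,1,50,param1=80,param2=20,minRadius=55,maxRadius=75)
print(c)
for x,y,r in c[0]:
    p=[[x+100,y+60]]; P=onz(w,p,.06)[0]; q=onz(w,[[x+100+r,y+60],[x+100,y+60+r]],.06); print(P.round(4),(q-P).round(4))
img=cv2.resize(w["frame"][50:240,100:400,::-1],None,fx=2.6,fy=2.6); img=cv2.convertScaleAbs(img,alpha=2.0,beta=0)
cv2.imwrite("pics/d.png",img)
E
```

```text
[[84, 84, 84], [83, 86, 84], [85, 87, 85], [176, 175, 183], [236, 235, 242], [238, 236, 242], [236, 236, 242], [235, 236, 242], [236, 236, 241], [235, 235, 241], [236, 234, 241], [236, 235, 241], [235, 233, 241], [235, 234, 241], [238, 237, 243], [239, 238, 244], [238, 238, 243], [237, 236, 243], [238, 236, 243], [238, 238, 244], [239, 238, 244], [238, 238, 243], [237, 236, 243], [236, 235, 241], [237, 236, 242], [204, 204, 199], [146, 146, 143], [94, 94, 93], [71, 72, 72]]
[[89.0, 88.0, 89.0, 86.0, 69.0, 68.0, 70.0, 69.0], [89.0, 89.0, 87.0, 88.0, 76.0, 71.0, 71.0, 73.0], [89.0, 90.0, 89.0, 88.0, 72.0, 70.0, 71.0, 71.0], [91.0, 92.0, 91.0, 89.0, 68.0, 71.0, 71.0, 69.0], [92.0, 92.0, 88.0, 88.0, 64.0, 71.0, 68.0, 68.0], [104.0, 93.0, 92.0, 89.0, 74.0, 69.0, 69.0, 68.0], [120.0, 92.0, 92.0, 89.0, 76.0, 71.0, 70.0, 71.0], [126.0, 71.0, 71.0, 90.0, 73.0, 69.0, 72.0, 72.0], [123.0, 98.0, 74.0, 99.0, 88.0, 72.0, 72.0, 70.0], [120.0, 110.0, 76.0, 77.0, 66.0, 72.0, 69.0, 71.0]]
[164. 121.  88.  75.  72.  69.  68.  68.  65.  64.  65.  64.] [ 57.  60.  56. 111.  84.  83.  81.  83.  83.  82.  83.  84.  83.]
0.041280276816609
[[[89.5 85.5 71.1]]]
[0.471  0.3601 0.06  ] [[-0.0004 -0.0646  0.    ]
 [-0.0658  0.0065  0.    ]]
```

View pics/d.png

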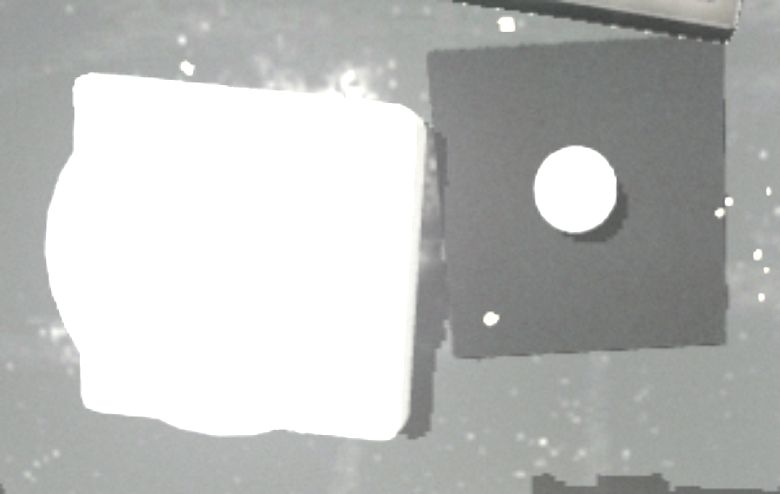

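```bash
python3 - <<'E'
from h import *
w=snap("wrist"); f=w["frame"].astype(int); g=f.mean(2)
b=((f[...,2]-f[...,0])>=3)&(g>150); k=np.zeros(g.shape,np.uint8); k[70:230,105:262]=b[70:230,105:262]
k=cv2.morphologyEx(k,cv2.MORPH_CLOSE,np.ones((5,5)));k=cv2.morphologyEx(k,cv2.MORPH_OPEN,np.ones((9,9)))
c=max(cv2.findContours(k,0,1)[0],key=cv2.contourArea); e=cv2.fitEllipse(c)
P=onz(w,c[:,0],.06); (x,y),r=cv2.minEnclosingCircle((P[:,:2]*1000).astype(np.float32)); print("pan",e,x,y,r,P[:,:2].max(0),P[:,:2].min(0)); print(onz(w,[e[0]],.06))
A=np.c_[2*P[:,:2],np.ones(len(P))]; s=np.linalg.lstsq(A,(P[:,:2]**2).sum(1),rcond=None)[0]; print("fit",s[:2],np.sqrt(s[2]+s[0]**2+s[1]**2))
P=onz(w,[[264.2,70],[378.5,64.6],[379.6,182.3],[275.4,187.3]],.002); print("pad",P.round(4),P.mean(0),np.linalg.norm(np.diff(P,axis=0),axis=1))
E
```

```text
pan ((183.1029510498047, 149.6532440185547), (124.85979461669922, 137.50906372070312), 142.92440795898438) 464.9663391113281 366.8677978515625 60.014652252197266 [0.5242597  0.42681118] [0.40587396 0.30719262]
[[0.46757154 0.36638644 0.06      ]]
fit [0.46489828 0.36687564] 0.059301391521958
pad [[0.544  0.2981 0.002 ]
 [0.549  0.1827 0.002 ]
 [0.4306 0.1766 0.002 ]
 [0.4252 0.2907 0.002 ]] [0.48719311 0.23703206 0.002     ] [0.11547631 0.11857309 0.11414107]
```

>>> apply_moves --commands '[0.3,45,1.5,10,0,0,0,0.3,46,1.5,10,0,0,0,0.3,0,0,40,0,0,0,0.3,0,0,40,0,0,0,0.3,0,0,40,0,0,0,0.3,0,0,30,0,0,0,0.3,0,0,15,0,0,0,0.3,0,0,0,0,0,0,0.3,0,0,0,0,0,0]'

```text
t: 3.85
ee_pos: [0.4923, 0.2419, 0.0349]
ee_rot: [-0.0, 1.0, 0.0, 0.001]
contact_force: [-0.5, -0.1, -0.3]
opening: 0.0604
```

```bash
python3 - <<'E'
from h import *
w=snap("wrist","e_wrist"); s=snap("scene","e_scene"); print(arm.state()["ee_pos"])
cv2.imwrite("pics/e2.png",cv2.resize(s["frame"][290:410,220:400,::-1],None,fx=4,fy=4))
E
```

```text
[0.49253254 0.24218419 0.03530053]
```

View pics/e_wrist.png

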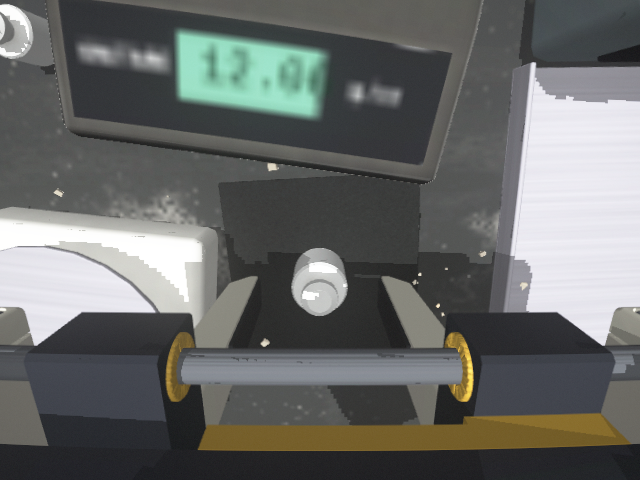

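View pics/e_scene.png

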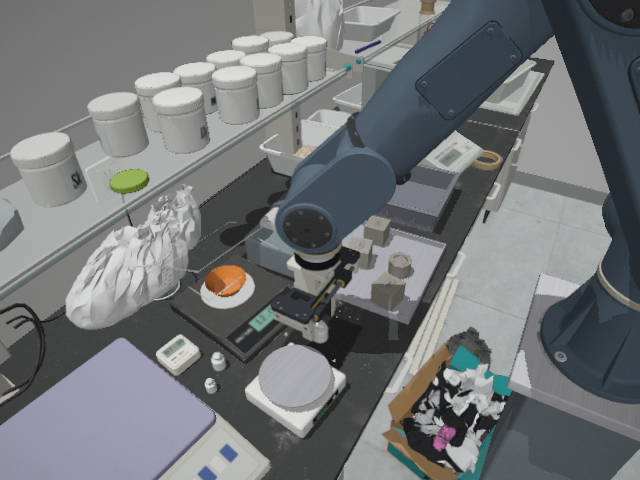

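The weight stands centred between the jaws, with its knob at about (320,297). I'll cast that ray before closing.

```bash
python3 - <<'E'
from h import *
w=snap("wrist"); print(onz(w,[[320,297]],.044))
s=arm.state(); print(s["ee_pos"], proj(w,s["ee_pos"]))
E
```

```text
[[0.49325203 0.24072446 0.044     ]]
[0.49243155 0.24218868 0.03520167] [[317.14875552 291.1118779 ]]
```

>>> apply_moves --commands '[0.3,0,0,15,0,0,0,0.3,0,0,14,0,0,0,0.3,0,0,0,0,0,0,0.3,0,0,0,0,0,0]'

```text
t: 4.4
ee_pos: [0.491, 0.2417, 0.0036]
ee_rot: [0.0, 1.0, 0.0, -0.001]
contact_force: [-0.2, 0.9, 0.6]
opening: 0.0603
```

>>> apply_moves --commands '[0.3,0,0,-2,0,0,0,-0.6,0,0,0,0,0,0,-0.6,0,0,0,0,0,0,-0.6,0,0,0,0,0,0,-0.6,0,0,0,0,0,0,-0.6,0,0,0,0,0,0,-0.6,0,0,0,0,0,0,-0.6,0,0,-10,0,0,0,-0.6,0,0,0,0,0,0]' --grip_force 15

```text
t: 5.3
ee_pos: [0.4921, 0.2421, 0.0178]
ee_rot: [-0.0, 1.0, 0.0, 0.001]
contact_force: [-0.6, 0.4, -1.4]
opening: 0.0288
```

>>> apply_moves --commands '[-0.6,0,0,-30,0,0,0,-0.6,0,0,-35,0,0,0,-0.6,0,0,-25,0,0,0,-0.6,-6,-30,0,0,0,0,-0.6,-7,-32,0,0,0,0,-0.6,-7,-32,0,0,0,0,-0.6,-6,-30,0,0,0,0,-0.6,0,0,0,0,0,0,-0.6,0,0,15,0,0,0,-0.6,0,0,0,0,0,0,-0.6,0,0,0,0,0,0]'

```text
t: 6.4
ee_pos: [0.4654, 0.3647, 0.0909]
ee_rot: [0.001, 1.0, -0.0, -0.001]
contact_force: [0.7, 0.2, -2.7]
opening: 0.0286
```

```bash
python3 - <<'E'
from h import *
w=snap("wrist","f_wrist"); s=arm.state(); print(s["ee_pos"],s["opening"],s["contact_force"])
print(proj(w,[[.466,.367,.06]]))
t=snap("top"); cv2.imwrite("pics/f_top.png",cv2.resize(t["frame"][210:340,150:410,::-1],None,fx=3,fy=3))
E
```

```text
[0.4656447  0.36496637 0.09135534] 0.029409751012798947 [ 0.46384157  1.18717632 -0.52234803]
[[313.59870005 268.53897134]]
```

View pics/f_wrist.png

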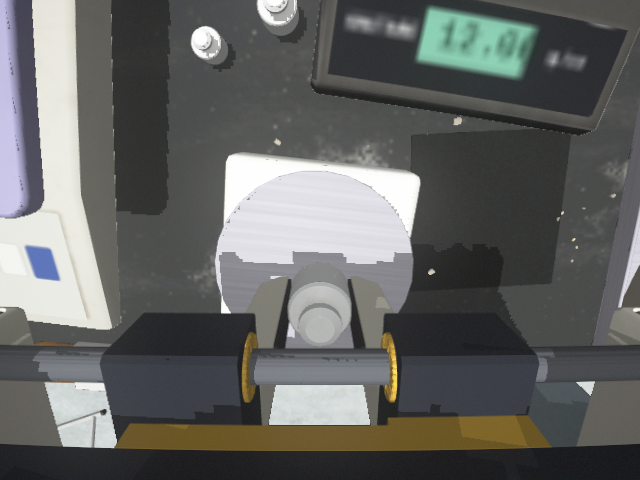

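```bash
python3 - <<'E'
from h import *
w=snap("wrist"); print(onz(w,[[315.5,171],[217.5,262],[413.5,262]],.06).round(4))
print(onz(w,[[320,325]],.13).round(4), arm.state()["ee_pos"])
E
```

```text
[[0.5244 0.3661 0.06  ]
 [0.4704 0.4255 0.06  ]
 [0.4702 0.3072 0.06  ]]
[[0.468  0.3638 0.13  ]] [0.46579601 0.36538083 0.0918158 ]
```

>>> apply_moves --commands '[-0.6,-1.5,-2,10,0,0,0,-0.6,0,0,10,0,0,0,-0.6,0,0,5,0,0,0,-0.6,0,0,3,0,0,0,-0.6,0,0,0,0,0,0,-0.6,0,0,0,0,0,0]'

```text
t: 7.15
ee_pos: [0.4641, 0.3679, 0.0638]
ee_rot: [-0.0, 1.0, 0.0, 0.0]
contact_force: [0.1, 0.4, -1.2]
opening: 0.0292
```

```bash
python3 - <<'E'
from h import *
for i in range(3):
  s=arm.state(); print(s["ee_pos"],s["opening"],s["contact_force"]); arm.get_image("wrist")
E
```

```text
[0.46405424 0.36794584 0.06375259] 0.02917862722020672 [ 0.14939356  0.40114175 -1.20550221]
[0.46410271 0.36798127 0.0638852 ] 0.02913332620231984 [-0.03737684  0.11092538 -1.64170084]
[0.46410445 0.36796992 0.06393899] 0.028741083667852798 [-0.40337618 -0.80940289 -1.59071967]
```

>>> apply_moves --commands '[-0.6,0,0,1.5,0,0,0,-0.6,0,0,0,0,0,0,-0.2,0,0,0,0,0,0,-0.1,0,0,0,0,0,0,0.2,0,0,0,0,0,0,0.2,0,0,0,0,0,0,0.2,0,0,-10,0,0,0,0.2,0,0,-30,0,0,0,0.2,0,0,-30,0,0,0,0.2,0,0,0,0,0,0,0.2,0,0,0,0,0,0]'

```text
t: 8.4
ee_pos: [0.4642, 0.368, 0.133]
ee_rot: [-0.0, 1.0, 0.0, 0.001]
contact_force: [-0.3, 0.1, -0.5]
opening: 0.0557
```

```bash
python3 - <<'E'
from h import *
w=snap("wrist","g_wrist"); s=arm.state(); print(s["ee_pos"],s["opening"],s["contact_force"])
E
```

```text
[0.46372823 0.36771633 0.13202405] 0.05583165945544874 [-0.18155279  0.387654   -0.11317694]
```

View pics/g_wrist.png

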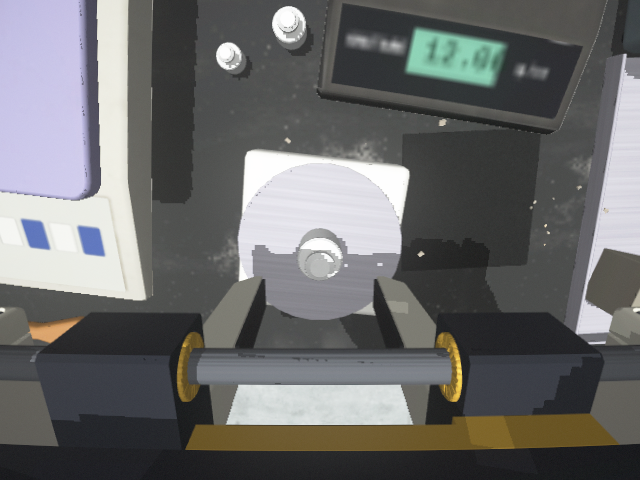

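The weight stands near the middle of the pan. The pan spans columns 239–401 and rows 164–320, and the weight's top is at about (320,262). I'll let the pan settle for 1 s, and measure meanwhile.

>>> apply_moves --commands '[0.3,0,0,0,0,0,0,0.3,0,0,0,0,0,0,0.3,0,0,0,0,0,0,0.3,0,0,0,0,0,0,0.3,0,0,0,0,0,0,0.3,0,0,0,0,0,0,0.3,0,0,0,0,0,0,0.3,0,0,0,0,0,0,0.3,0,0,0,0,0,0,0.3,0,0,0,0,0,0]'

```text
t: 9.45
ee_pos: [0.464, 0.3679, 0.1322]
ee_rot: [-0.0, 1.0, 0.0, 0.0]
contact_force: [-0.2, -1.2, 0.2]
opening: 0.0605
```

```bash
python3 - <<'E'
from h import *
w=snap("wrist"); print("knob",onz(w,[[320,264]],.0975).round(4),"pan",onz(w,[[239,243],[401,243],[320,163.5],[320,320]],.0555).round(4))
print(proj(w,[.4645,.3665,.0975]))
cv2.imwrite("pics/g2.png",cv2.resize(w["frame"][150:330,230:410,::-1],None,fx=3.3,fy=3.3))
E
```

```text
knob [[0.4661 0.3663 0.0975]] pan [[0.467  0.4252 0.0555]
 [0.4669 0.3072 0.0555]
 [0.5237 0.3662 0.0555]
 [0.4045 0.3661 0.0555]]
[[319.66870396 266.52229561]]
```

View pics/g2.png

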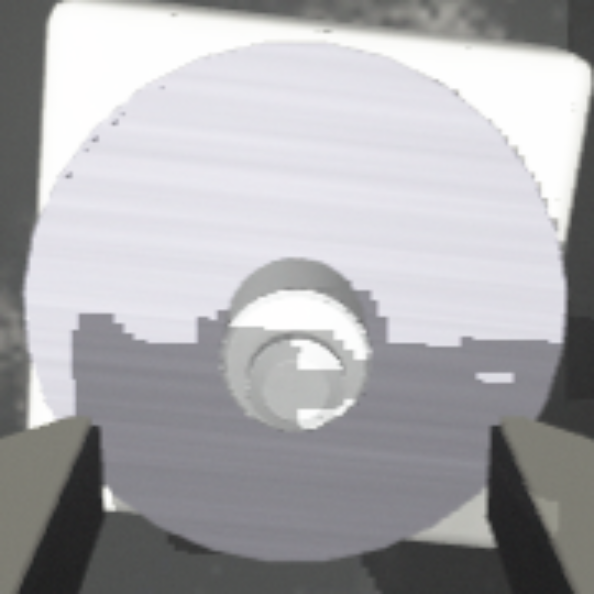

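>>> apply_moves --commands '[0.3,0.5,1.2,30,0,0,0,0.3,0,0,25,0,0,0,0.3,0,0,16,0,0,0,0.3,0,0,0,0,0,0,-0.6,0,0,0,0,0,0,-0.6,0,0,0,0,0,0,-0.6,0,0,0,0,0,0,-0.6,0,0,0,0,0,0,-0.6,0,0,0,0,0,0,-0.6,0,0,0,0,0,0,-0.6,0,0,0,0,0,0]'

```text
t: 10.6
ee_pos: [0.4647, 0.3668, 0.0613]
ee_rot: [-0.0, 1.0, 0.0, 0.0]
contact_force: [1.7, 1.2, 1.2]
opening: 0.0288
```

>>> apply_moves --commands '[-0.6,0,0,-15,0,0,0,-0.6,0,0,-25,0,0,0,-0.6,6,32,0,0,0,0,-0.6,6,33,0,0,0,0,-0.6,6,33,0,0,0,0,-0.6,6,33,0,0,0,0,-0.6,0,0,0,0,0,0,-0.6,0,0,30,0,0,0,-0.6,0,0,30,0,0,0,-0.6,0,0,15,0,0,0,-0.6,0,0,0,0,0,0,-0.6,0,0,0,0,0,0]'

```text
t: 11.8
ee_pos: [0.489, 0.2361, 0.027]
ee_rot: [-0.0, 1.0, 0.001, 0.0]
contact_force: [0.2, -0.2, -1.0]
opening: 0.0292
```

```bash
python3 - <<'E'
from h import *
w=snap("wrist","h_wrist"); s=arm.state(); print(s["ee_pos"],s["opening"],s["contact_force"])
print(proj(w,[[.544,.298,.002],[.549,.1827,.002]]))
E
```

```text
[0.48925364 0.23617456 0.02740701] 0.02872858647752133 [-0.38838507 -0.01299637 -0.57611435]
[[204.1054718  178.94332064]
 [415.74193106 169.63086697]]
```

View pics/h_wrist.png

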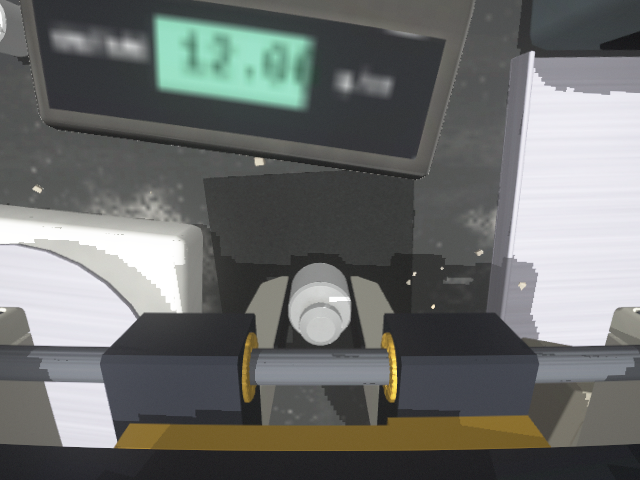

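>>> apply_moves --commands '[-0.6,-0.7,-0.5,12,0,0,0,-0.6,0,0,6,0,0,0,-0.6,0,0,2,0,0,0,-0.6,0,0,0,0,0,0]'

```text
t: 12.25
ee_pos: [0.4883, 0.2365, 0.0069]
ee_rot: [-0.0, 1.0, 0.0, 0.0]
contact_force: [-2.8, -0.8, 9.4]
opening: 0.0286
```

```bash
python3 - <<'E'
from h import *
for i in range(4):
  s=arm.state(); print(s["ee_pos"].round(4),s["contact_force"].round(2)); w=arm.get_image("wrist")
E
```

```text
[0.4883 0.2365 0.0069] [-2.83 -0.79  9.37]
[0.4883 0.2365 0.0069] [-2.34 -0.76  9.38]
[0.4883 0.2365 0.0069] [-2.18 -0.57 10.19]
[0.4883 0.2365 0.0069] [-2.74 -0.32  9.51]
```

Contact is at 9 N. I'll back off slightly and release.

>>> apply_moves --commands '[-0.6,0,0,-0.4,0,0,0,-0.6,0,0,0,0,0,0,-0.2,0,0,0,0,0,0,-0.1,0,0,0,0,0,0,0.2,0,0,0,0,0,0,0.2,0,0,0,0,0,0,0.3,0,0,-15,0,0,0,0.3,0,0,-30,0,0,0,0.3,0,0,-40,0,0,0,0.3,0,0,-40,0,0,0,0.3,0,0,0,0,0,0]'

```text
t: 13.55
ee_pos: [0.4903, 0.2372, 0.1375]
ee_rot: [-0.002, 1.0, 0.0, 0.004]
contact_force: [1.1, -0.1, 0.4]
opening: 0.0605
```

```bash
python3 - <<'E'
from h import *
w=snap("wrist","i_wrist"); s=arm.state(); print(s["ee_pos"],s["opening"],s["contact_force"])
E
```

```text
[0.48912633 0.23668539 0.13475351] 0.06050738814822121 [-0.33294793 -1.08057648 -1.03711234]
```

View pics/i_wrist.png

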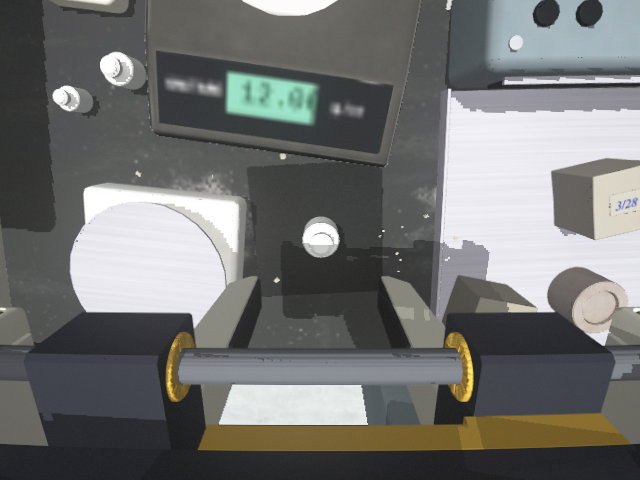

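>>> apply_moves --commands '[0.6,0,0,-40,0,0,0,0.6,-15,36,-20,0,0,0,0.6,-15,36,-20,0,0,0,0.6,-15,36,-20,0,0,0,0.6,-15,36,0,0,0,0,0.6,-15,36,0,0,0,0,0.6,-14,36,0,0,0,0,0.6,0,0,0,0,0,0,0.6,0,0,0,0,0,0]'

```text
t: 14.5
ee_pos: [0.3988, 0.0199, 0.2313]
ee_rot: [-0.0, 1.0, -0.001, -0.0]
contact_force: [-0.4, -0.4, 0.1]
opening: 0.0745
```

```bash
python3 - <<'E'
from h import *
w=snap("wrist","j_wrist"); s=arm.state(); print(s["ee_pos"],s["opening"],s["contact_force"])
E
```

```text
[0.39905988 0.02043049 0.23128064] 0.0742006758671591 [ 0.78274249  0.58577296 -0.43879907]
```

View pics/j_wrist.png

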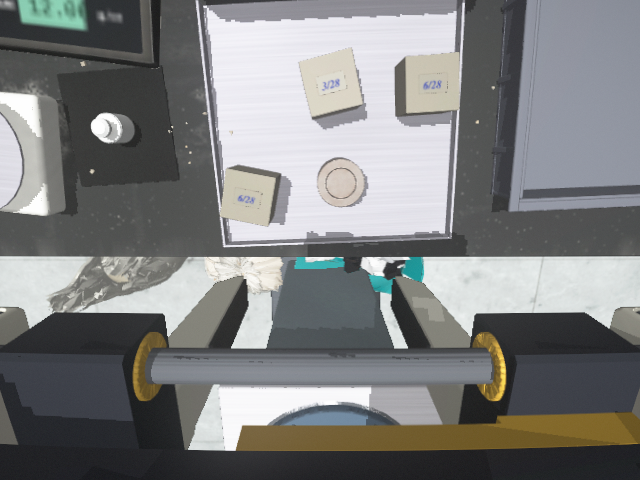

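```bash
python3 - <<'E'
from h import *
w=snap("wrist")
cv2.imwrite("pics/j2.png",cv2.resize(w["frame"][40:240,210:470,::-1],None,fx=3,fy=3,interpolation=cv2.INTER_CUBIC))
E
```

```text
(no output)
```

View pics/j2.png

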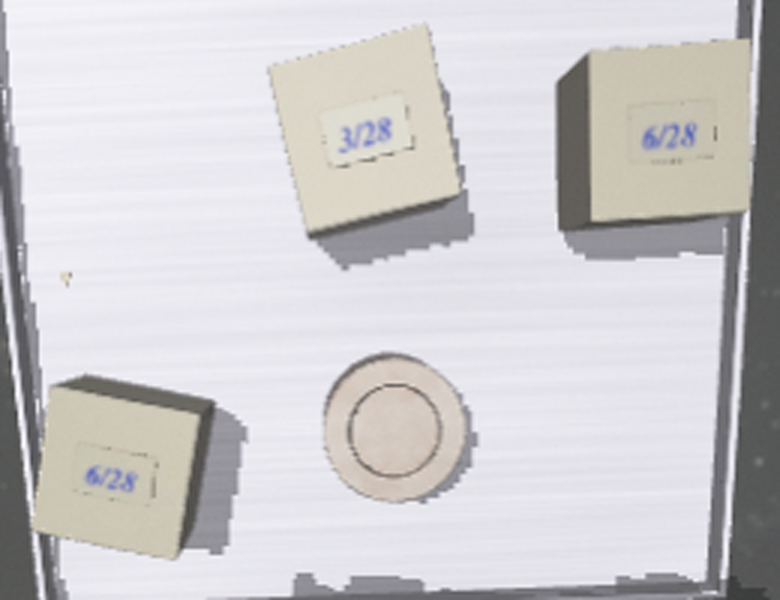

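```bash
python3 - <<'E'
from h import *
w=snap("wrist")
def c(p): return np.array(p)/3+[210,40]
F={"A":[(270,66),(427,25),(461,193),(308,235)],"B":[(593,51),(749,40),(749,212),(592,223)],"C":[(50,385),(200,412),(177,560),(34,528)]}
for k,v in F.items():
    P=onz(w,c(v),.053); e=np.linalg.norm(np.roll(P,-1,0)-P,axis=1)
    d=P[1]-P[0]+P[2]-P[3]; print(k,P.mean(0).round(4),(e*1e3).round(1),"dir of -y edge deg:",np.degrees(np.arctan2(d[0],-d[1])).round(1))
P=onz(w,c([(396,430),(324,430),(468,430),(396,357),(396,502)]),.04); print("drum",P.round(4))
P=onz(w,c([(2,575)]),.018)
print(onz(w,[[521,205],[640,197]],.06).round(4),onz(w,[[529,188],[640,183]],.004))
print("weight knob",onz(w,[[104,128]],.044))
P=onz(w,[[59.5,74],[162,67],[179,180],[82,187]],.002); print("pad",P.round(4),P.mean(0))
E
```

```text
A [0.524  0.0078 0.053 ] [48.4 49.  49.1 50. ] dir of -y edge deg: 14.2
B [ 0.5241 -0.0857  0.053 ] [47.2 49.6 49.3 49.5] dir of -y edge deg: 4.4
C [0.4188 0.0901 0.053 ] [49.3 50.6 49.1 48.3] dir of -y edge deg: -11.7
drum [[ 0.4312 -0.0036  0.04  ]
 [ 0.4312  0.0209  0.04  ]
 [ 0.4313 -0.0281  0.04  ]
 [ 0.4555 -0.0032  0.04  ]
 [ 0.4064 -0.0041  0.04  ]]
[[ 0.413  -0.1803  0.06  ]
 [ 0.4219 -0.3027  0.06  ]] [[ 0.42238504 -0.21977421  0.004     ]
 [ 0.42937202 -0.35206384  0.004     ]]
weight knob [[0.48664398 0.23096845 0.044     ]]
pad [[0.5442 0.2966 0.002 ]
 [0.5487 0.1844 0.002 ]
 [0.4306 0.1783 0.002 ]
 [0.4233 0.2925 0.002 ]] [0.48671777 0.23793587 0.002     ]
```

```bash
python3 - <<'E'
from h import *
w=snap("wrist"); s=arm.state()
off=w["position"]-s["ee_pos"]; print(off)
d=dict(w); d["position"]=np.array([.4891,.2367,.1355])+off
im=cv2.imread("pics/i_wrist.png"); cv2.imwrite("pics/i2.png",cv2.resize(cv2.convertScaleAbs(im[150:310,230:400],alpha=1.5),None,fx=4,fy=4))
print(proj(d,[[.544,.298,.002],[.549,.1827,.002],[.488,.2365,.044]]))
print(onz(d,[[320,243]],.044))
E
```

```text
[ 0.07616392 -0.00095136  0.1668494 ]
[[245.32597608 164.65735351]
 [382.12997699 158.70815455]
 [317.98049756 242.50240273]]
[[0.487601   0.23494295 0.044     ]]
```

View pics/i2.png

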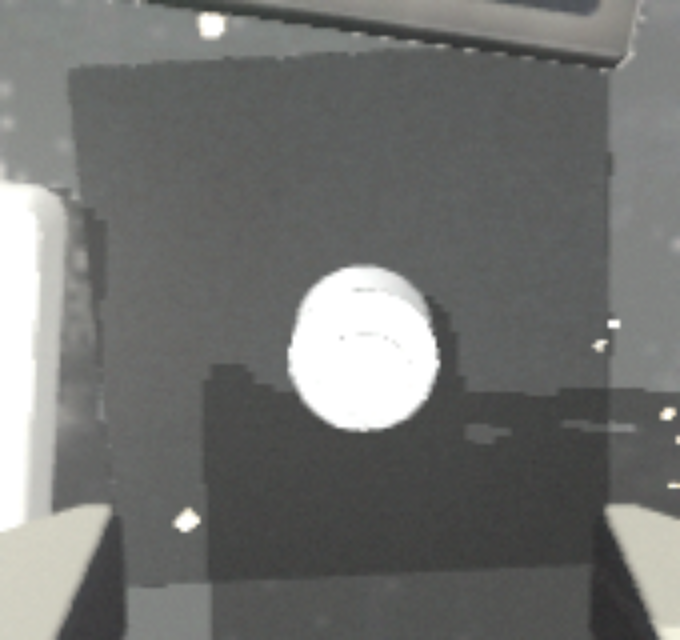

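>>> apply_moves --commands '[0.45,16,12,20,0,0,0,0.45,16,12,30,0,0,0,0.45,0,0,40,0,0,0,0.45,0,0,40,0,0,0,0.45,0,0,30,0,0,0,0.45,0,0,10,0,0,0,0.45,0,0,0,0,0,0,0.45,0,0,0,0,0,0]'

```text
t: 15.5
ee_pos: [0.4318, -0.0036, 0.0625]
ee_rot: [0.0, 1.0, 0.001, 0.001]
contact_force: [-0.2, 0.7, 1.0]
opening: 0.0675
```

```bash
python3 - <<'E'
from h import *
w=snap("wrist","k_wrist"); s=arm.state(); print(s["ee_pos"],s["opening"],s["contact_force"])
E
```

```text
[ 0.4320098  -0.00372697  0.06281919] 0.06730086668202877 [ 0.93853931  1.18226042 -0.2629925 ]
```

View pics/k_wrist.png

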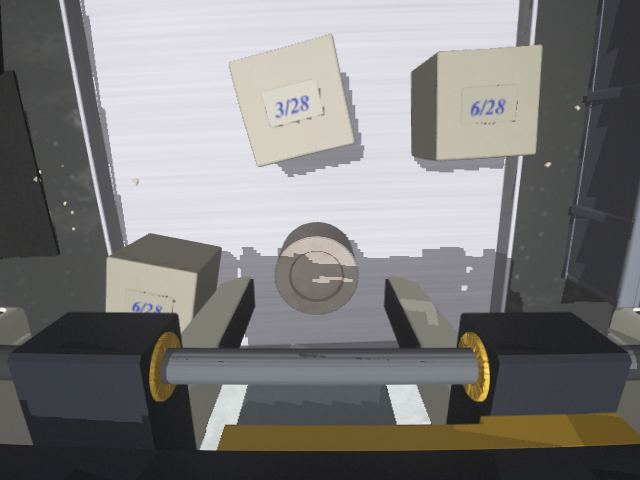

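The check weight sits within about 1–2 mm of the pad centre. The drum is between the jaws at (316,275), so I can descend and grip.

>>> apply_moves --commands '[0.45,-0.5,-0.5,25,0,0,0,0.45,0,0,20,0,0,0,0.45,0,0,9,0,0,0,0.45,0,0,0,0,0,0,-0.3,0,0,0,0,0,0,-0.3,0,0,0,0,0,0,-0.3,0,0,0,0,0,0,-0.3,0,0,0,0,0,0,-0.3,0,0,0,0,0,0,-0.3,0,0,0,0,0,0]'

```text
t: 16.55
ee_pos: [0.4311, -0.0034, 0.0083]
ee_rot: [0.0, 1.0, 0.0, 0.001]
contact_force: [-1.6, 0.4, 8.5]
opening: 0.0493
```

>>> apply_moves --commands '[-0.3,0,0,-20,0,0,0,-0.3,0,0,-40,0,0,0,-0.3,0,0,-45,0,0,0,-0.3,0,0,0,0,0,0]'

```text
t: 16.95
ee_pos: [0.4331, -0.0036, 0.1171]
ee_rot: [0.0, 1.0, 0.0, 0.004]
contact_force: [0.6, -0.5, -2.7]
opening: 0.0489
```

>>> apply_moves --commands '[-0.3,3,-30,0,0,0,0,-0.3,3,-38,0,0,0,0,-0.3,3,-38,0,0,0,0,-0.3,3,-38,0,0,0,0,-0.3,3,-38,0,0,0,0,-0.3,3,-38,0,0,0,0,-0.3,3,-38,0,0,0,0,-0.3,3,-38,0,0,0,0,-0.3,4,-38,0,0,0,0,-0.3,4,-36,0,0,0,0,-0.3,0,0,0,0,0,0,-0.3,0,0,15,0,0,0]'

```text
t: 18.15
ee_pos: [0.4624, 0.3673, 0.0973]
ee_rot: [-0.0, 1.0, 0.001, 0.001]
contact_force: [-0.1, 0.8, -3.8]
opening: 0.0487
```

```bash
python3 - <<'E'
from h import *
w=snap("wrist","l_wrist");w=snap("wrist"); s=arm.state(); print(s["ee_pos"],s["opening"],s["contact_force"])
E
```

```text
[0.46073888 0.36494183 0.09445669] 0.04893985038025559 [-1.68228506 -0.76472022 -2.18433382]
```

View pics/l_wrist.png

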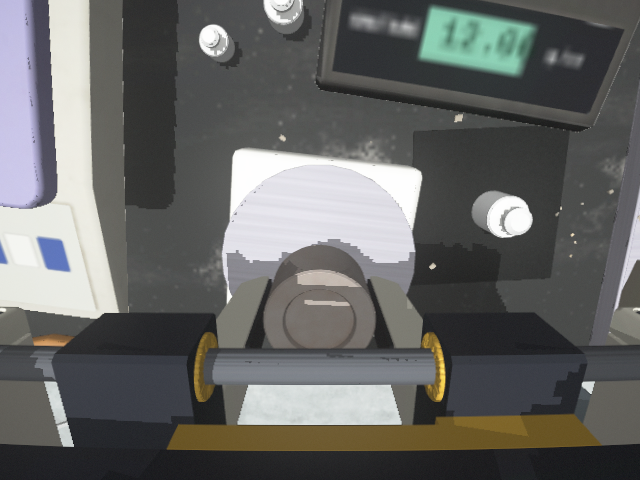

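```bash
python3 - <<'E'
from h import *
w=snap("wrist"); s=arm.state(); print(s["ee_pos"],s["contact_force"])
z=s["ee_pos"][2]-.005
im=w["frame"]; cv2.imwrite("pics/l2.png",cv2.resize(im[150:360,200:440,::-1],None,fx=3,fy=3))
print("drum top",onz(w,[[320,320],[264,320],[376,320],[320,270]],z+.037).round(4)); print("pan",onz(w,[[320,165],[223,260],[416,260]],.06).round(4))
E
```

```text
[0.4612894  0.36507708 0.09556479] [-0.66941683  0.45762587 -2.70564347]
drum top [[0.4625 0.3637 0.1276]
 [0.4625 0.3876 0.1276]
 [0.4624 0.3397 0.1276]
 [0.4854 0.3637 0.1276]]
pan [[0.5224 0.3633 0.06  ]
 [0.4655 0.4225 0.06  ]
 [0.4653 0.3046 0.06  ]]
```

View pics/l2.png

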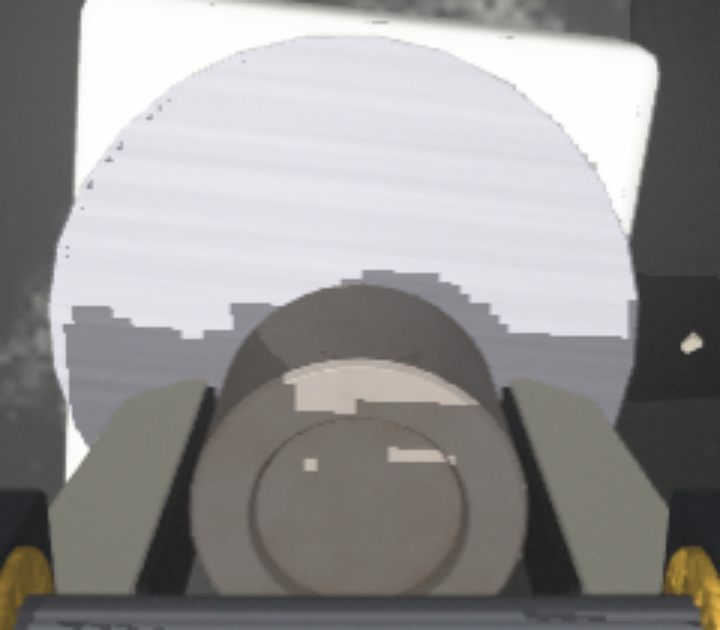

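>>> apply_moves --commands '[-0.3,0,0,12,0,0,0,-0.3,0,0,10,0,0,0,-0.3,0,0,5,0,0,0,-0.3,0,0,3,0,0,0,-0.3,0,0,0,0,0,0,-0.3,0,0,0,0,0,0]'

```text
t: 18.9
ee_pos: [0.4624, 0.3668, 0.0678]
ee_rot: [-0.0, 1.0, 0.0, 0.0]
contact_force: [0.4, -0.3, -1.9]
opening: 0.0489
```

```bash
python3 - <<'E'
from h import *
for i in range(3):
  w=snap("wrist"); s=arm.state(); print(s["ee_pos"],s["contact_force"])
im=w["frame"]; cv2.imwrite("pics/m2.png",cv2.resize(im[150:360,200:440,::-1],None,fx=3,fy=3))
E
```

```text
[0.46245835 0.36681305 0.06787825] [-0.13134933 -0.20088528 -3.02434575]
[0.46243943 0.36680688 0.06791477] [ 0.4547092   0.11302033 -1.50345753]
[0.46241595 0.36681808 0.06790409] [-0.12297506 -0.66098218 -3.19144228]
```

View pics/m2.png

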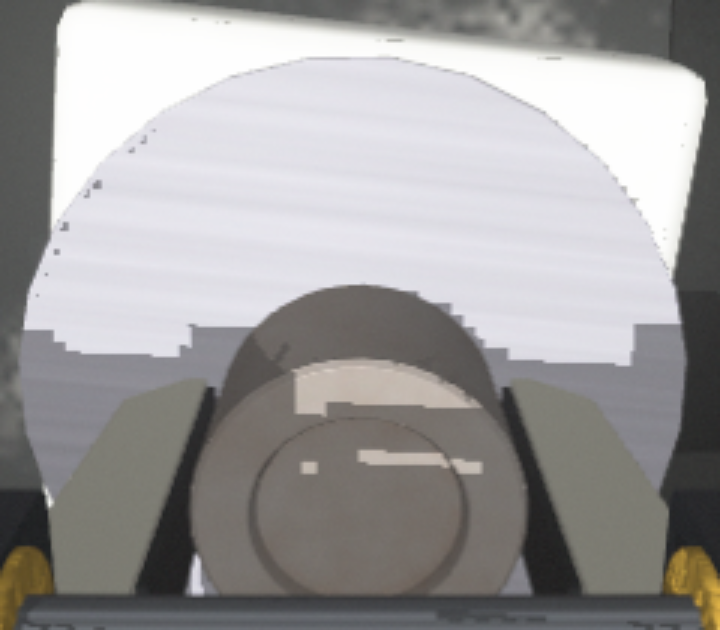

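```bash
python3 - <<'E'
from h import *
w=snap("wrist"); 
print(onz(w,[[320,169]],.06)-[.06,0,0],onz(w,[[320,245.2]],.0625)-[.0245,0,0],onz(w,[[206.7,275],[428.7,275]],.06))
E
```

```text
[[0.46408406 0.36534584 0.06      ]] [[0.46111682 0.36532857 0.0625    ]] [[0.46807578 0.42626138 0.06      ]
 [0.4680727  0.30684879 0.06      ]]
```

>>> apply_moves --commands '[-0.3,2,-1,1.5,0,0,0,-0.3,0,0,1.5,0,0,0,-0.3,0,0,0,0,0,0,0.1,0,0,0,0,0,0,0.2,0,0,0,0,0,0,0.45,0,0,0,0,0,0,0.45,0,0,0,0,0,0,0.45,0,0,-10,0,0,0,0.45,0,0,-30,0,0,0,0.45,0,0,-30,0,0,0,0.45,0,0,0,0,0,0,0.45,0,0,0,0,0,0]'

```text
t: 20.3
ee_pos: [0.4645, 0.3678, 0.1354]
ee_rot: [-0.0, 1.0, 0.0, 0.001]
contact_force: [-0.2, 0.0, -0.5]
opening: 0.0675
```

>>> apply_moves --commands '[0.45,0,0,0,0,0,0,0.45,0,0,0,0,0,0,0.45,0,0,0,0,0,0,0.45,0,0,0,0,0,0,0.45,0,0,0,0,0,0,0.45,0,0,0,0,0,0,0.45,0,0,0,0,0,0,0.45,0,0,0,0,0,0,0.45,0,0,0,0,0,0,0.45,0,0,0,0,0,0]'

```text
t: 21.3
ee_pos: [0.4642, 0.3677, 0.1345]
ee_rot: [0.0, 1.0, 0.0, -0.0]
contact_force: [0.0, 0.4, 0.6]
opening: 0.067
```

```bash
python3 - <<'E'
from h import *
w=snap("wrist"); s=arm.state(); print(s["ee_pos"],s["contact_force"],s["opening"])
im=w["frame"]; cv2.imwrite("pics/n2.png",cv2.resize(im[130:350,200:440,::-1],None,fx=3,fy=3))
t=snap("top","n_top")
E
```

```text
[0.46424721 0.36767231 0.13455664] [ 0.31404226  0.59470149 -0.35529978] 0.0674029155073294
```

View pics/n2.png

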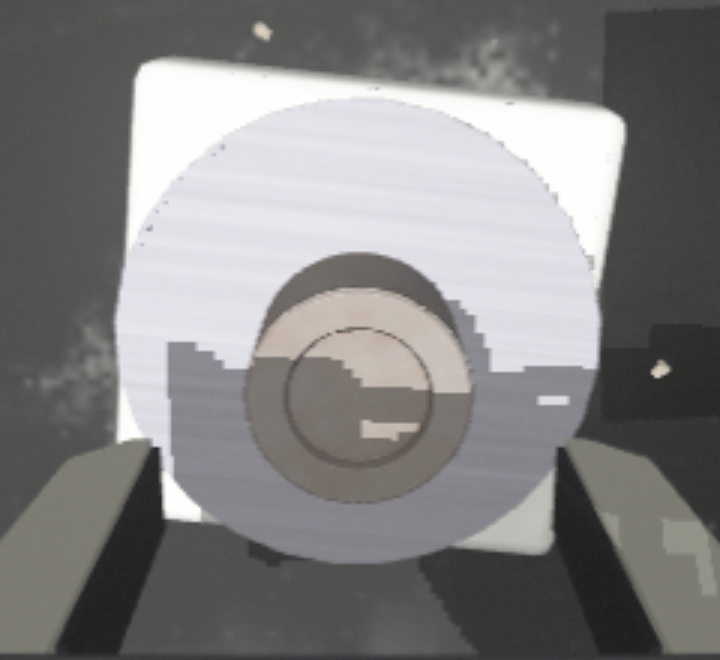

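View pics/n_top.png

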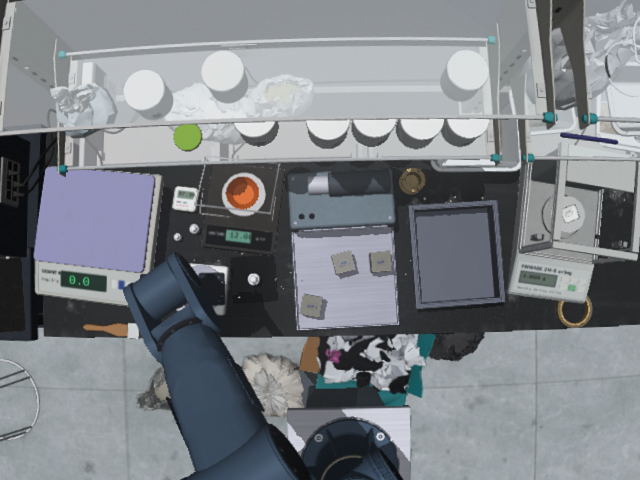

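```bash
python3 - <<'E'
from h import *
w=snap("wrist"); print("drum",onz(w,[[319.7,262]],.091).round(4),"pan",onz(w,[[239,240],[400,240],[319.5,162.3],[319.5,317.7]],.054).round(4))
d=snap("top"); g=d["frame"].mean(2)
k=np.zeros(g.shape,np.uint8); k[262:296,240:272]=(g[262:296,240:272]>70)
c=max(cv2.findContours(k,0,1)[0],key=cv2.contourArea); (cx,cy),r=cv2.minEnclosingCircle(c); print("wt",cx,cy,r,onz(d,[[cx,cy]],.025))
from meas import cubes
for o in cubes(d): print(o)
cv2.imwrite("pics/n3.png",cv2.resize(d["frame"][250:320,220:290,::-1],None,fx=8,fy=8))
E
```

```text
drum [[0.4645 0.3663 0.091 ]] pan [[0.4684 0.4257 0.054 ]
 [0.4684 0.3069 0.054 ]
 [0.5245 0.3663 0.054 ]
 [0.4046 0.3663 0.054 ]]
wt 253.25 278.75 6.373874664306641 [[0.4903061  0.23707456 0.025     ]]
{'px': (310.9, 305.3), 'size': array([47.9, 48.1]), 'fill': 0.89, 'c53': array([0.4216, 0.0916]), 'c40': array([0.4212, 0.0918]), 'ang': np.float64(78.7)}
{'px': (380.5, 261.5), 'size': array([46.6, 46.2]), 'fill': 0.91, 'c53': array([ 0.5268, -0.0833]), 'c40': array([ 0.5274, -0.0845]), 'ang': np.float64(4.1)}
{'px': (342.8, 262.3), 'size': array([45.8, 45.8]), 'fill': 0.5, 'c53': array([0.5268, 0.0105]), 'c40': array([0.5273, 0.01  ]), 'ang': np.float64(13.0)}
```

View pics/n3.png

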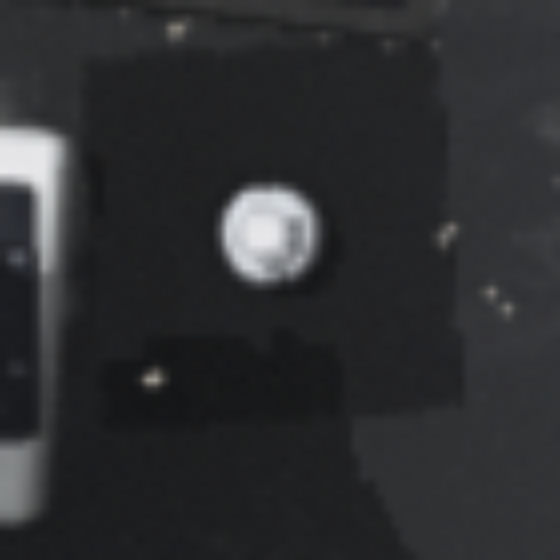

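Both weighings look good: the drum is within 1 mm of the pan centre, and the check weight is about 1–2 mm from the pad centre. Now I'll pick up the drum and carry it towards the tote.

>>> apply_moves --commands '[0.45,0,1,30,0,0,0,0.45,0,0,28,0,0,0,0.45,0,0,15,0,0,0,0.45,0,0,0,0,0,0,-0.3,0,0,0,0,0,0,-0.3,0,0,0,0,0,0,-0.3,0,0,0,0,0,0,-0.3,0,0,0,0,0,0,-0.3,0,0,0,0,0,0,-0.3,0,0,0,0,0,0,-0.3,0,0,-15,0,0,0,-0.3,0,0,-40,0,0,0]'

```text
t: 22.7
ee_pos: [0.4622, 0.3653, 0.1147]
ee_rot: [0.002, 1.0, 0.0, -0.003]
contact_force: [1.0, -0.1, -1.4]
opening: 0.0487
```

>>> apply_moves --commands '[-0.3,0,30,-40,0,0,0,-0.3,0,40,-20,0,0,0,-0.3,0,42,0,0,0,0,-0.3,0,42,0,0,0,0,-0.3,0,42,0,0,0,0,-0.3,0,42,0,0,0,0,-0.3,0,42,0,0,0,0,-0.3,0,42,0,0,0,0,-0.3,0,42,0,0,0,0,-0.3,0,42,0,0,0,0,-0.3,0,42,0,0,0,0,-0.3,0,42,0,0,0,0]'

```text
t: 23.9
ee_pos: [0.464, -0.125, 0.1773]
ee_rot: [-0.0, 1.0, 0.0, -0.0]
contact_force: [0.8, 0.7, -2.6]
opening: 0.0481
```

>>> apply_moves --commands '[-0.3,0,42,-30,0,0,0,-0.3,0,42,-20,0,0,0,-0.3,0,36,0,0,0,0,-0.3,0,0,0,0,0,0,-0.3,0,0,0,0,0,0]'

```text
t: 24.4
ee_pos: [0.4641, -0.242, 0.2258]
ee_rot: [-0.0, 1.0, -0.0, -0.0]
contact_force: [0.1, 0.2, -2.2]
opening: 0.0485
```

```bash
python3 - <<'E'
from h import *
w=snap("wrist","o_wrist"); s=arm.state(); print(s["ee_pos"],s["contact_force"],s["opening"],s["qpos"])
E
```

```text
[ 0.46418913 -0.24133259  0.22563277] [ 0.00290459 -0.00378247 -2.79554023] 0.04886047387423384 [-5.68544697e-01  2.95191842e-01  1.71147306e+00  2.17973966e-04
  1.13619036e+00  1.00167017e+00]
```

View pics/o_wrist.png

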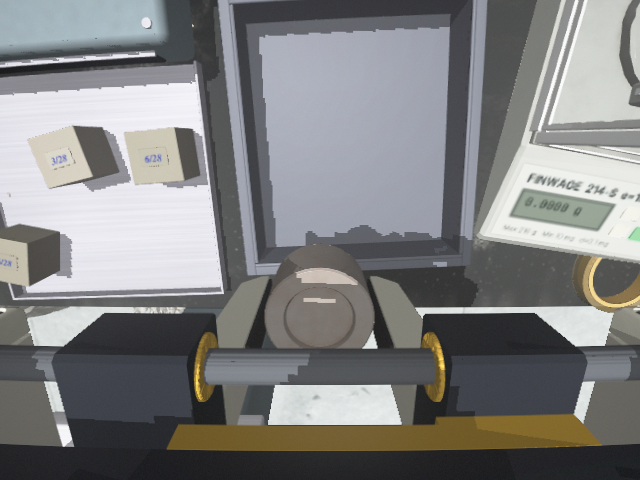

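```bash
python3 - <<'E'
from h import *
w=snap("wrist")
cv2.imwrite("pics/o2.png",cv2.resize(w["frame"][0:290,205:500,::-1],None,fx=2.6,fy=2.0))
P=onz(w,[[247.5,275],[470,263.5]],.06); print(P.round(4)); d=P[0]-P[1]; print(np.linalg.norm(d)); yaw=np.arctan2(d[1],d[0])-np.pi/2; print("yaw",np.degrees(yaw)); print("centre",P.mean(0)+.129*np.array([np.cos(yaw),np.sin(yaw),0]))
print("balance left edge", onz(w,[[482,235],[537,135]],.05).round(4))
E
```

```text
[[ 0.4062 -0.1691  0.06  ]
 [ 0.4185 -0.3956  0.06  ]]
0.22684163942618812
yaw 3.1060916186068157
centre [ 0.54118993 -0.27537564  0.06      ]
balance left edge [[ 0.4458 -0.409   0.05  ]
 [ 0.5448 -0.4502  0.05  ]]
```

View pics/o2.png

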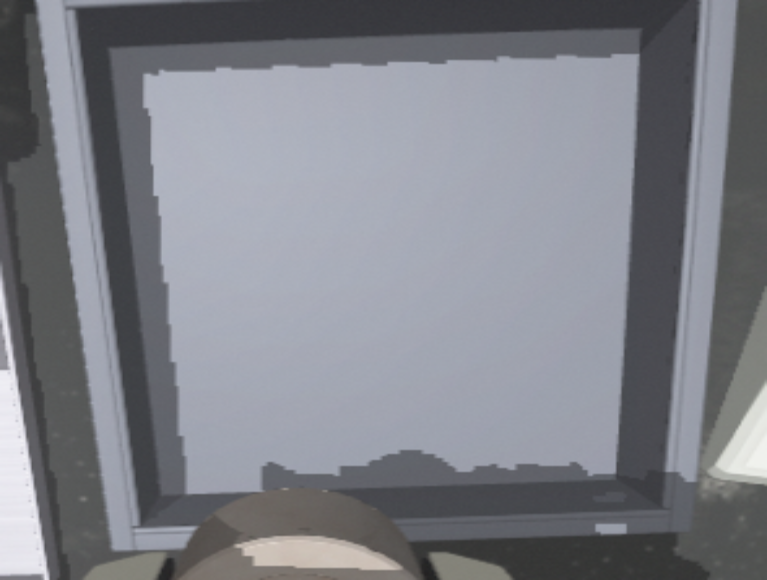

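>>> apply_moves --commands '[-0.3,33,17,0,0,0,0,-0.3,34,17,0,0,0,0,-0.3,34,17,0,0,0,0,-0.3,33,18,0,0,0,0,-0.3,0,0,40,0,0,0,-0.3,0,0,40,0,0,0,-0.3,0,0,30,0,0,0,-0.3,0,0,0,0,0,0,-0.3,0,0,0,0,0,0]'

```text
t: 25.4
ee_pos: [0.5992, -0.3101, 0.1165]
ee_rot: [-0.0, 1.0, 0.001, -0.0]
contact_force: [1.0, 0.3, -1.6]
opening: 0.0487
```

```bash
python3 - <<'E'
from h import *
w=snap("wrist","p_wrist"); s=arm.state(); print(s["ee_pos"],s["contact_force"],s["opening"])
E
```

```text
[ 0.59973287 -0.3106966   0.11764726] [-0.45311558 -0.56477422 -2.94182623] 0.04909068800030338
```

View pics/p_wrist.png

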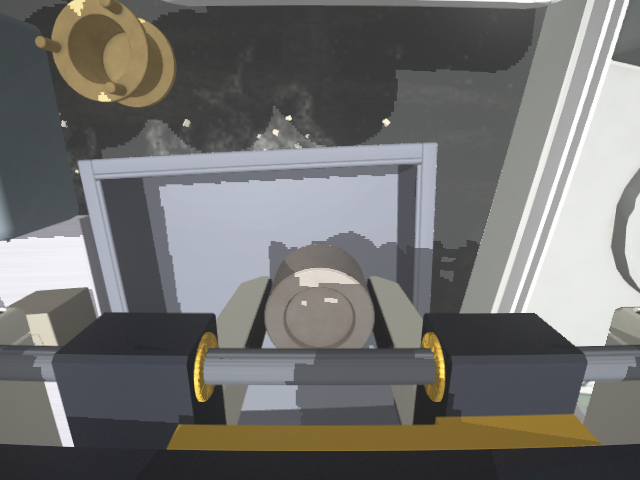

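```bash
python3 - <<'E'
from h import *
w=snap("wrist")
P=onz(w,[[81,160],[436.5,143.5]],.06); print(P.round(4)); d=P[0]-P[1]; print(np.linalg.norm(d)); yaw=np.arctan2(d[1],d[0])-np.pi/2; print("yaw",np.degrees(yaw)); print("centre",P.mean(0)-.129*np.array([np.cos(yaw),np.sin(yaw),0]))
print(arm.state()["ee_pos"])
E
```

```text
[[ 0.6638 -0.1596  0.06  ]
 [ 0.6734 -0.385   0.06  ]]
0.22557746409397442
yaw 2.4324734650324076
centre [ 0.53968437 -0.27778986  0.06      ]
[ 0.59990141 -0.31098646  0.11810327]
```

>>> apply_moves --commands '[-0.3,0,0,35,0,0,0,-0.3,0,0,35,0,0,0,-0.3,0,0,25,0,0,0,-0.3,0,0,6,0,0,0,-0.3,0,0,0,0,0,0,-0.3,0,0,0,0,0,0]'

```text
t: 26.1
ee_pos: [0.6, -0.3116, 0.017]
ee_rot: [0.001, 1.0, 0.0, 0.001]
contact_force: [-0.1, 0.0, -2.1]
opening: 0.0485
```

>>> apply_moves --commands '[-0.3,0,0,3,0,0,0,-0.3,0,0,2,0,0,0,-0.3,0,0,0,0,0,0,-0.3,0,0,0,0,0,0]'

```text
t: 26.5
ee_pos: [0.6001, -0.3116, 0.0123]
ee_rot: [0.001, 1.0, 0.0, 0.002]
contact_force: [-1.9, 2.6, 11.1]
opening: 0.0484
```

>>> apply_moves --commands '[-0.3,0,0,-1,0,0,0,0.1,0,0,0,0,0,0,0.2,0,0,0,0,0,0,0.4,0,0,0,0,0,0,0.4,0,0,0,0,0,0,0.4,0,0,-15,0,0,0,0.4,0,0,-40,0,0,0,0.4,0,0,-45,0,0,0,0.4,0,0,-37,0,0,0,0.4,0,0,0,0,0,0]'

```text
t: 27.5
ee_pos: [0.6011, -0.3123, 0.1548]
ee_rot: [0.003, 1.0, 0.0, 0.004]
contact_force: [-0.6, -0.6, 0.7]
opening: 0.0654
```

```bash
python3 - <<'E'
from h import *
w=snap("wrist","q_wrist"); s=arm.state(); print(s["ee_pos"],s["contact_force"],s["opening"])
E
```

```text
[ 0.59993778 -0.31159381  0.15141958] [ 0.3842023   0.31188405 -0.72644805] 0.06526396440337066
```

View pics/q_wrist.png

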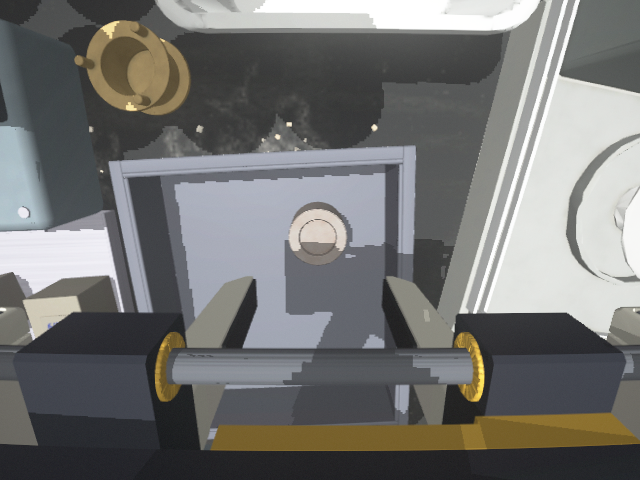

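>>> apply_moves --commands '[0.4,-13,-38,0,0,0,0,0.4,-13,-38,0,0,0,0,0.4,-13,-38,0,0,0,0,0.4,-13,-38,0,0,0,0,0.4,-12,-38,0,0,0,0,0.4,-12,-36,0,0,0,0,0.45,0,0,0,0,0,-4.4,0.45,0,0,0,0,0,0,0.45,0,0,0,0,0,0]'

```text
t: 28.45
ee_pos: [0.5224, -0.0852, 0.1472]
ee_rot: [-0.0, 0.999, 0.038, -0.0]
contact_force: [-0.5, -0.1, -0.0]
opening: 0.0674
```

```bash
python3 - <<'E'
from h import *
w=snap("wrist","r_wrist"); s=arm.state(); print(s["ee_pos"],s["contact_force"],s["opening"])
E
```

```text
[ 0.52255363 -0.08545091  0.14724894] [ 0.3926617  -0.15250051  0.12522308] 0.06729111115428128
```

View pics/r_wrist.png

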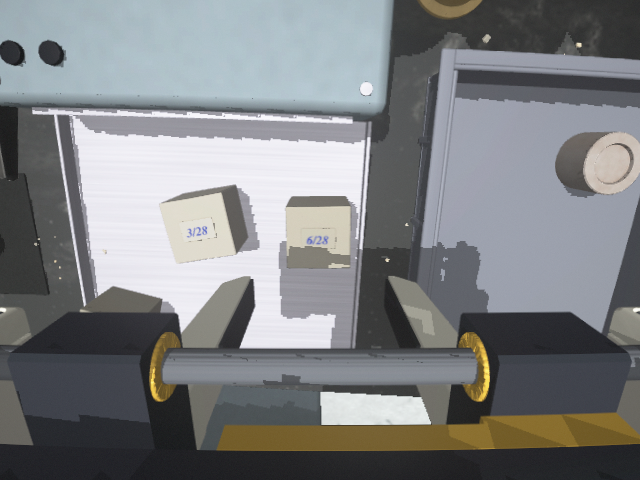

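The drum stands in the tote. Cube B's top face spans about (287,208) to (351,268) and is square to the tool.

```bash
python3 - <<'E'
from h import *
w=snap("wrist"); s=arm.state()
cv2.imwrite("pics/r2.png",cv2.resize(w["frame"][180:290,150:380,::-1],None,fx=3.4,fy=3.4))
P=onz(w,[[287,208],[349.5,206.5],[351,268],[286,268.5]],.053); c=P.mean(0); print(P.round(4),c)
d=rot(s["ee_rot"]).inv().apply(c-s["ee_pos"]); print("tool shift mm",d*1e3)
E
```

```text
[[ 0.546  -0.0603  0.053 ]
 [ 0.5507 -0.1074  0.053 ]
 [ 0.5014 -0.1135  0.053 ]
 [ 0.4971 -0.0619  0.053 ]] [ 0.52380096 -0.08577549  0.053     ]
tool shift mm [ 1.25177137  0.34921068 94.27471385]
```

View pics/r2.png

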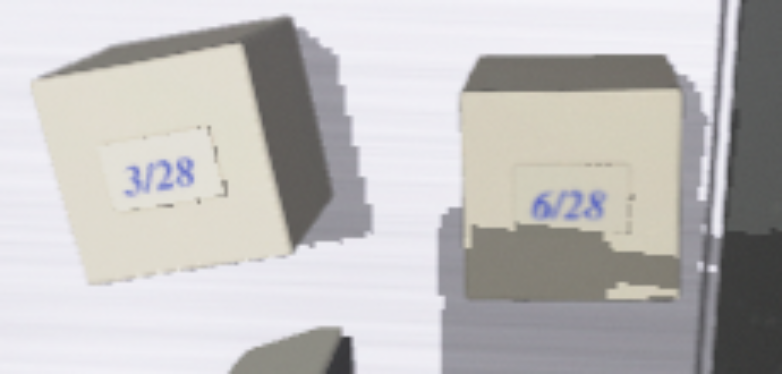

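>>> apply_moves --commands '[0.45,1,0.5,35,0,0,0,0.45,0,0,35,0,0,0,0.45,0,0,30,0,0,0,0.45,0,0,15,0,0,0,0.45,0,0,7,0,0,0,0.45,0,0,0,0,0,0,-0.3,0,0,0,0,0,0,-0.3,0,0,0,0,0,0,-0.3,0,0,0,0,0,0,-0.3,0,0,0,0,0,0,-0.3,0,0,0,0,0,0,-0.3,0,0,0,0,0,0]' --grip_force 25

```text
t: 29.75
ee_pos: [0.5241, -0.0855, 0.0265]
ee_rot: [0.0, 0.999, 0.039, 0.001]
contact_force: [-0.9, 0.6, 6.0]
opening: 0.0507
```

>>> apply_moves --commands '[-0.3,0,0,-15,0,0,0,-0.3,0,0,-35,0,0,0,-0.3,0,0,-40,0,0,0,-0.3,0,0,-30,0,0,1.4,-0.3,0,0,0,0,0,0]'

```text
t: 30.25
ee_pos: [0.5255, -0.0858, 0.1494]
ee_rot: [0.001, 1.0, 0.026, 0.003]
contact_force: [0.4, 0.2, -2.3]
opening: 0.0506
```

```bash
python3 - <<'E'
from h import *
w=snap("wrist","s_wrist"); s=arm.state(); print(s["ee_pos"],s["contact_force"],s["opening"])
T=np.array([.5405,-.2765]); y=np.radians(2.9); A=np.array([[np.cos(y),-np.sin(y)],[np.sin(y),np.cos(y)]])
for u,v in [(-.055,-.038),(.055,.044),(-.055,.044)]:
    p=T+A@[u,v]; d=rot(s["ee_rot"]).inv().apply(np.r_[p,.1]-s["ee_pos"]); print(p.round(4),(d*1e3).round(1))
E
```

```text
[ 0.52428122 -0.08555549  0.14688997] [ 0.97522294  0.07394948 -2.50371148] 0.05028408825726954
[ 0.4875 -0.3172] [-49.2 229.3  47. ]
[ 0.5932 -0.2298] [ 61.  147.6  47.2]
[ 0.4833 -0.2353] [-49.  147.3  46.9]
```

View pics/s_wrist.png

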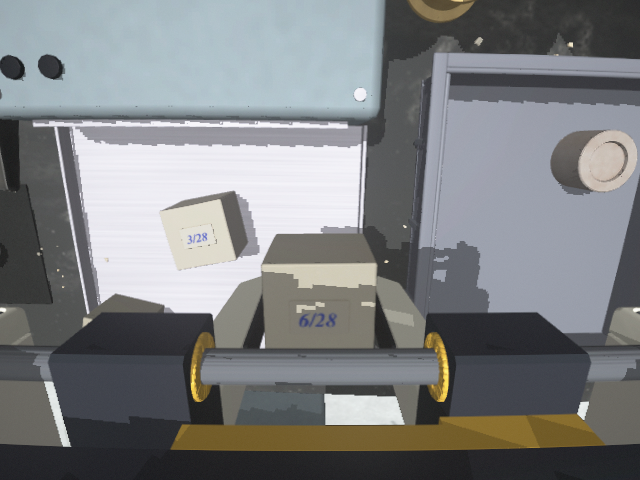

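>>> apply_moves --commands '[-0.3,-8,38,0,0,0,0,-0.3,-8,38,0,0,0,0,-0.3,-8,38,0,0,0,0,-0.3,-8,38,0,0,0,0,-0.3,-8,38,0,0,0,0,-0.3,-9,39,0,0,0,0,-0.3,0,0,0,0,0,0,-0.3,0,0,35,0,0,0,-0.3,0,0,0,0,0,0,-0.3,0,0,0,0,0,0]'

```text
t: 31.3
ee_pos: [0.4863, -0.3157, 0.1096]
ee_rot: [-0.001, 1.0, 0.027, -0.001]
contact_force: [0.6, 0.1, -1.4]
opening: 0.0502
```

```bash
python3 - <<'E'
from h import *
w=snap("wrist","t_wrist"); s=arm.state(); print(s["ee_pos"],s["contact_force"],s["opening"])
E
```

```text
[ 0.48696082 -0.31617225  0.1106757 ] [ 0.0036731  -0.50190145 -1.98744682] 0.05011120509162645
```

View pics/t_wrist.png

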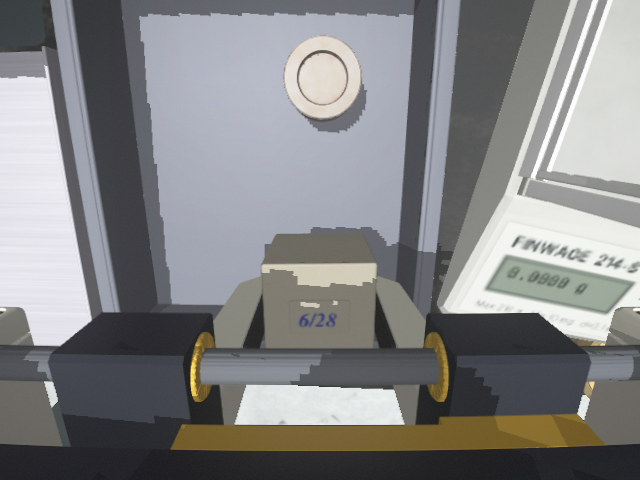

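>>> apply_moves --commands '[-0.3,0,0,35,0,0,0,-0.3,0,0,30,0,0,0,-0.3,0,0,12,0,0,0,-0.3,0,0,4,0,0,0,-0.3,0,0,0,0,0,0,-0.3,0,0,0,0,0,0]'

```text
t: 31.95
ee_pos: [0.4876, -0.3172, 0.0311]
ee_rot: [0.001, 1.0, 0.027, 0.001]
contact_force: [0.1, 0.1, -2.0]
opening: 0.0502
```

>>> apply_moves --commands '[-0.3,0,0,2,0,0,0,-0.3,0,0,1.5,0,0,0,-0.3,0,0,0,0,0,0,-0.3,0,0,0,0,0,0]'

```text
t: 32.35
ee_pos: [0.4873, -0.317, 0.0275]
ee_rot: [0.0, 1.0, 0.027, 0.001]
contact_force: [-2.6, 1.7, 9.3]
opening: 0.0504
```

>>> apply_moves --commands '[-0.3,0,0,-0.7,0,0,0,0.1,0,0,0,0,0,0,0.2,0,0,0,0,0,0,0.4,0,0,0,0,0,0,0.4,0,0,0,0,0,0,0.4,0,0,-15,0,0,0,0.4,0,0,-40,0,0,0,0.4,0,0,-45,0,0,3,0.4,0,0,-25,0,0,0,0.4,0,0,0,0,0,0]'

```text
t: 33.35
ee_pos: [0.4885, -0.3178, 0.1567]
ee_rot: [0.002, 1.0, 0.0, 0.003]
contact_force: [0.2, 0.4, 0.2]
opening: 0.0651
```

>>> apply_moves --commands '[0.45,4,-40,0,0,0,0,0.45,5,-40,0,0,0,0,0.45,5,-40,0,0,0,0,0.45,5,-41,0,0,0,0,0.45,5,-41,0,0,0,0,0.45,5,-41,0,0,0,0,0.45,5,-41,0,0,0,0,0.45,3,-41,0,0,0,0,0.45,0,0,0,0,0,-7.1,0.45,0,0,0,0,0,-7.1,0.45,0,0,0,0,0,0,0.45,0,0,0,0,0,0]'

```text
t: 34.55
ee_pos: [0.5234, 0.0082, 0.1517]
ee_rot: [-0.0, 0.993, 0.122, -0.0]
contact_force: [0.0, -0.6, -0.1]
opening: 0.0678
```

```bash
python3 - <<'E'
from h import *
w=snap("wrist","u_wrist"); s=arm.state(); print(s["ee_pos"],s["contact_force"],s["opening"])
cv2.imwrite("pics/u2.png",cv2.resize(w["frame"][180:300,220:420,::-1],None,fx=4,fy=4))
E
```

```text
[0.52346978 0.0081426  0.15172041] [0.00443967 0.84636898 0.6194981 ] 0.06733293826596042
```

View pics/u_wrist.png

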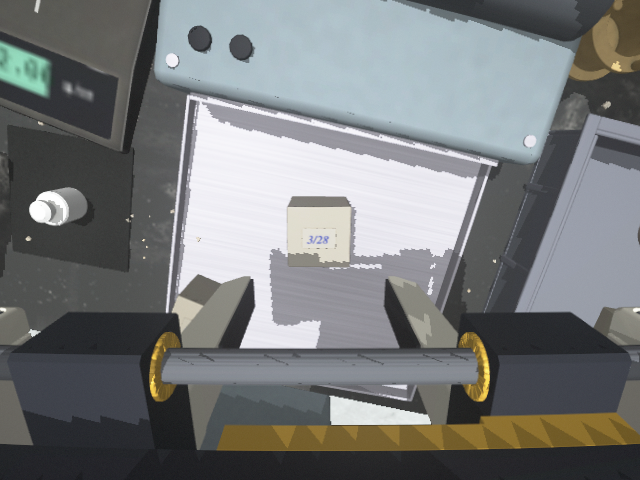

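View pics/u2.png

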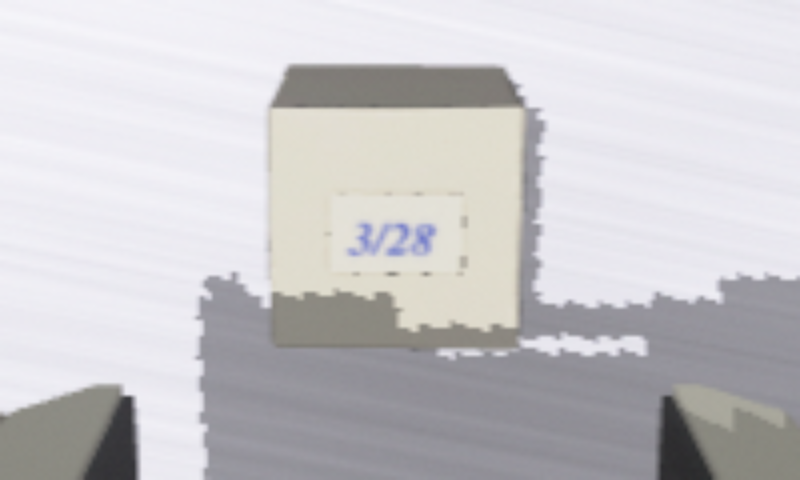

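>>> apply_moves --commands '[0.45,1,0.5,39,0,0,0,0.45,0,0,35,0,0,0,0.45,0,0,30,0,0,0,0.45,0,0,15,0,0,0,0.45,0,0,7,0,0,0,0.45,0,0,0,0,0,0,-0.3,0,0,0,0,0,0,-0.3,0,0,0,0,0,0,-0.3,0,0,0,0,0,0,-0.3,0,0,0,0,0,0,-0.3,0,0,0,0,0,0,-0.3,0,0,0,0,0,0]'

```text
t: 35.8
ee_pos: [0.5252, 0.0081, 0.0267]
ee_rot: [0.0, 0.992, 0.124, 0.001]
contact_force: [-2.2, 0.6, 6.5]
opening: 0.0506
```

>>> apply_moves --commands '[-0.3,0,0,-15,0,0,0,-0.3,0,0,-35,0,0,0,-0.3,0,0,-40,0,0,5.6,-0.3,0,0,-40,0,0,5.6,-0.3,0,0,0,0,0,0,-0.3,0,0,0,0,0,0]'

```text
t: 36.4
ee_pos: [0.5247, 0.0081, 0.1561]
ee_rot: [0.0, 1.0, 0.027, 0.001]
contact_force: [-0.7, 0.6, -2.2]
opening: 0.0501
```

```bash
python3 - <<'E'
from h import *
w=snap("wrist"); s=arm.state(); print(s["ee_pos"],s["contact_force"],s["opening"])
T=np.array([.5405,-.2765]); y=np.radians(2.9); A=np.array([[np.cos(y),-np.sin(y)],[np.sin(y),np.cos(y)]])
for u,v in [(.055,.044),(-.055,.044)]:
    p=T+A@[u,v]; d=rot(s["ee_rot"]).inv().apply(np.r_[p,.1]-s["ee_pos"]); print(p.round(4),(d*1e3).round(1))
E
```

```text
[0.52404338 0.00816753 0.15496062] [ 0.13404522  0.07177169 -2.77320893] 0.05020361470047145
[ 0.5932 -0.2298] [ 56.2 241.4  54.9]
[ 0.4833 -0.2353] [-53.8 240.9  55. ]
```

>>> apply_moves --commands '[-0.3,0,40,0,0,0,0,-0.3,8,40,0,0,0,0,-0.3,12,40,0,0,0,0,-0.3,12,40,0,0,0,0,-0.3,12,40,0,0,0,0,-0.3,12,41,0,0,0,0,-0.3,0,0,0,0,0,0,-0.3,0,0,40,0,0,0,-0.3,0,0,0,0,0,0,-0.3,0,0,0,0,0,0]'

```text
t: 37.45
ee_pos: [0.5926, -0.2287, 0.1147]
ee_rot: [-0.001, 1.0, 0.027, -0.002]
contact_force: [0.5, -0.8, -2.0]
opening: 0.0502
```

```bash
python3 - <<'E'
from h import *
w=snap("wrist","v_wrist"); s=arm.state(); print(s["ee_pos"],s["contact_force"],s["opening"])
E
```

```text
[ 0.59342504 -0.22907821  0.11607865] [ 0.10961064 -0.15671403 -1.34526402] 0.05028904929405769
```

View pics/v_wrist.png

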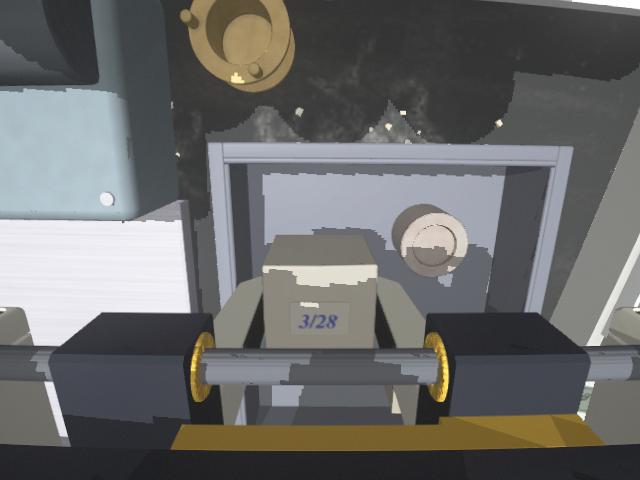

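```bash
python3 - <<'E'
from h import *
w=snap("wrist")
P=onz(w,[[209,143],[571,147]],.06); print(P.round(4)); d=P[0]-P[1]; yaw=np.arctan2(d[1],d[0])-np.pi/2; print("yaw",np.degrees(yaw),"centre",P.mean(0)-.129*np.array([np.cos(yaw),np.sin(yaw),0]))
z=arm.state()["ee_pos"][2]; print(z,onz(w,[[243,290],[218,320]],z+.01))
E
```

```text
[[ 0.6634 -0.1582  0.06  ]
 [ 0.6739 -0.3846  0.06  ]]
yaw 2.663233814671599 centre [ 0.53979612 -0.27739202  0.06      ]
0.11680526294563914 [[ 0.59681625 -0.19284988  0.12680526]
 [ 0.57974522 -0.18015062  0.12680526]]
```

>>> apply_moves --commands '[-0.3,0,0,35,0,0,0,-0.3,0,0,30,0,0,0,-0.3,0,0,15,0,0,0,-0.3,0,0,5,0,0,0,-0.3,0,0,0,0,0,0,-0.3,0,0,0,0,0,0]'

```text
t: 38.15
ee_pos: [0.5943, -0.2299, 0.0324]
ee_rot: [0.001, 1.0, 0.027, 0.001]
contact_force: [0.6, 0.1, -1.1]
opening: 0.05
```

>>> apply_moves --commands '[-0.3,0,0,3,0,0,0,-0.3,0,0,1.5,0,0,0,-0.3,0,0,0,0,0,0,-0.3,0,0,0,0,0,0]'

```text
t: 38.55
ee_pos: [0.594, -0.2299, 0.0277]
ee_rot: [0.0, 1.0, 0.027, 0.001]
contact_force: [-3.0, 0.8, 6.9]
opening: 0.0498
```

>>> apply_moves --commands '[-0.3,0,0,-0.5,0,0,0,0.1,0,0,0,0,0,0,0.2,0,0,0,0,0,0,0.3,0,0,0,0,0,0,0.3,0,0,0,0,0,0,0.3,0,0,-15,0,0,0,0.3,0,0,-40,0,0,0,0.3,0,0,-45,0,0,3,0.3,0,0,-25,0,0,0,0.3,0,0,0,0,0,0]'

```text
t: 39.55
ee_pos: [0.5952, -0.2304, 0.1571]
ee_rot: [0.002, 1.0, 0.0, 0.003]
contact_force: [0.1, -0.4, -0.1]
opening: 0.0603
```

>>> apply_moves --commands '[0.45,-20,-36,0,0,0,0,0.45,-20,-36,0,0,0,0,0.45,-20,-36,0,0,0,0,0.45,-20,-36,0,0,0,0,0.45,-19,-36,0,0,0,0,0.45,-19,-35,0,0,0,0,0.45,-19,-35,0,0,0,0,0.45,-19,-35,0,0,0,0,0.45,-19,-35,0,0,0,5.9,0.45,0,0,0,0,0,5.8,0.45,0,0,0,0,0,0,0.45,0,0,0,0,0,0]'

```text
t: 40.75
ee_pos: [0.4183, 0.0901, 0.1518]
ee_rot: [0.0, 0.995, -0.1, -0.0]
contact_force: [0.4, 0.8, 0.5]
opening: 0.0676
```

```bash
python3 - <<'E'
from h import *
w=snap("wrist","w_wrist"); s=arm.state(); print(s["ee_pos"],s["contact_force"],s["opening"])
E
```

```text
[0.41837448 0.0898369  0.15175912] [ 0.33523798 -0.85113912 -1.44731053] 0.0671783830578995
```

View pics/w_wrist.png

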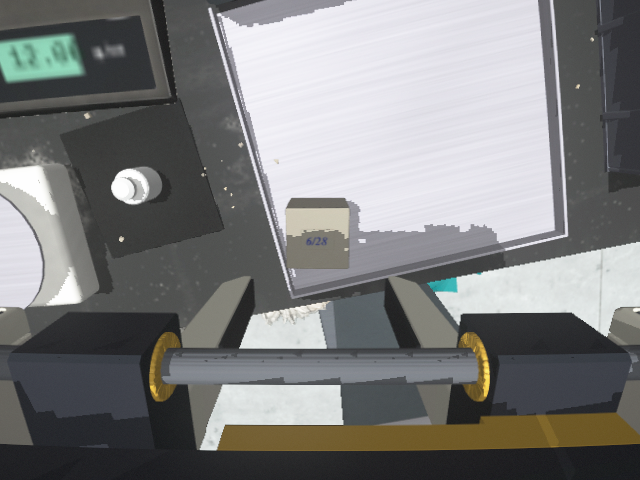

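>>> apply_moves --commands '[0.45,1,0.3,39,0,0,0,0.45,0,0,35,0,0,0,0.45,0,0,30,0,0,0,0.45,0,0,15,0,0,0,0.45,0,0,6,0,0,0,0.45,0,0,0,0,0,0,-0.3,0,0,0,0,0,0,-0.3,0,0,0,0,0,0,-0.3,0,0,0,0,0,0,-0.3,0,0,0,0,0,0,-0.3,0,0,0,0,0,0,-0.3,0,0,0,0,0,0]'

```text
t: 42.0
ee_pos: [0.4198, 0.0899, 0.0276]
ee_rot: [-0.0, 0.995, -0.101, 0.001]
contact_force: [-1.1, -0.6, 7.9]
opening: 0.0502
```

>>> apply_moves --commands '[-0.3,0,0,-15,0,0,0,-0.3,0,0,-35,0,0,0,-0.3,0,0,-40,0,0,-7.3,-0.3,0,0,-40,0,0,-7.4,-0.3,0,0,0,0,0,0,-0.3,0,0,0,0,0,0]'

```text
t: 42.6
ee_pos: [0.419, 0.0898, 0.1569]
ee_rot: [-0.0, 1.0, 0.026, 0.001]
contact_force: [0.5, 0.4, -3.1]
opening: 0.0503
```

```bash
python3 - <<'E'
from h import *
w=snap("wrist"); s=arm.state(); print(s["ee_pos"],s["contact_force"],s["opening"])
T=np.array([.5400,-.2770]); y=np.radians(2.9); A=np.array([[np.cos(y),-np.sin(y)],[np.sin(y),np.cos(y)]])
for u,v in [(-.055,.044)]:
    p=T+A@[u,v]; d=rot(s["ee_rot"]).inv().apply(np.r_[p,.1]-s["ee_pos"]); print(p.round(4),(d*1e3).round(1))
E
```

```text
[0.41836079 0.0897182  0.15591871] [-0.26296478  0.11202967 -3.66599314] 0.0502080187556559
[ 0.4828 -0.2358] [ 47.8 328.4  55.9]
```

>>> apply_moves --commands '[-0.3,5,36,0,0,0,0,-0.3,5,36,0,0,0,0,-0.3,5,36,0,0,0,0,-0.3,5,36,0,0,0,0,-0.3,5,37,0,0,0,0,-0.3,5,37,0,0,0,0,-0.3,6,37,0,0,0,0,-0.3,6,37,0,0,0,0,-0.3,6,36,0,0,0,0,-0.3,0,0,40,0,0,0,-0.3,0,0,0,0,0,0,-0.3,0,0,0,0,0,0]'

```text
t: 43.85
ee_pos: [0.4834, -0.2344, 0.1154]
ee_rot: [-0.001, 1.0, 0.026, -0.002]
contact_force: [0.8, -0.6, -2.6]
opening: 0.0502
```

```bash
python3 - <<'E'
from h import *
w=snap("wrist","x_wrist"); s=arm.state(); print(s["ee_pos"],s["contact_force"],s["opening"])
E
```

```text
[ 0.48422992 -0.23460387  0.11668135] [ 0.53753716 -0.47884492 -1.43615639] 0.05005090340099187
```

View pics/x_wrist.png

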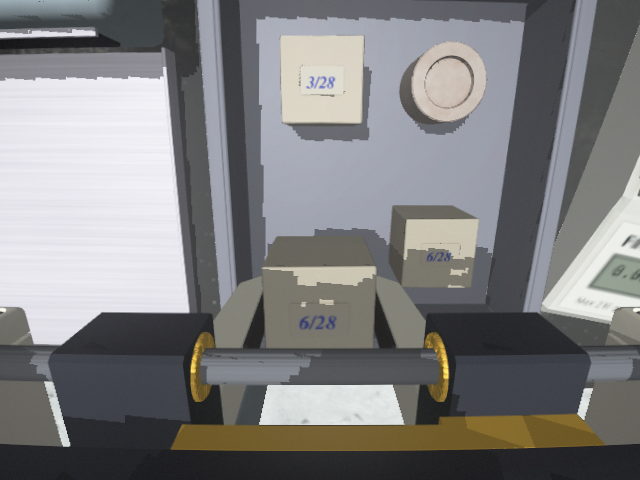

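>>> apply_moves --commands '[-0.3,0,0,35,0,0,0,-0.3,0,0,30,0,0,0,-0.3,0,0,15,0,0,0,-0.3,0,0,5,0,0,0,-0.3,0,0,0,0,0,0,-0.3,0,0,0,0,0,0]'

```text
t: 44.5
ee_pos: [0.4853, -0.2354, 0.0332]
ee_rot: [0.001, 1.0, 0.027, 0.001]
contact_force: [-0.1, -0.2, -2.6]
opening: 0.0505
```

>>> apply_moves --commands '[-0.3,0,0,2,0,0,0,-0.3,0,0,1,0,0,0,-0.3,0,0,0,0,0,0,-0.3,0,0,0,0,0,0]'

```text
t: 44.9
ee_pos: [0.4845, -0.2352, 0.0289]
ee_rot: [0.0, 1.0, 0.027, 0.0]
contact_force: [-0.1, -0.2, -3.6]
opening: 0.0504
```

>>> apply_moves --commands '[-0.3,0,0,1.2,0,0,0,-0.3,0,0,0,0,0,0,0.1,0,0,0,0,0,0,0.2,0,0,0,0,0,0,0.3,0,0,0,0,0,0,0.3,0,0,0,0,0,0,0.3,0,0,-15,0,0,0,0.3,0,0,-40,0,0,0,0.3,0,0,-45,0,0,3,0.3,0,0,-45,0,0,0,0.3,-20,0,-45,0,0,0,0.3,-30,0,0,0,0,0]'

```text
t: 46.1
ee_pos: [0.4365, -0.2365, 0.224]
ee_rot: [0.003, 1.0, 0.001, 0.004]
contact_force: [-1.0, 0.9, -0.5]
opening: 0.0606
```

>>> apply_moves --commands '[0.3,-40,0,0,0,0,0,0.3,-30,0,0,0,0,0,0.3,0,0,0,0,0,0,0.3,0,0,0,0,0,0]'

```text
t: 46.5
ee_pos: [0.3647, -0.2356, 0.2187]
ee_rot: [0.001, 1.0, -0.0, 0.001]
contact_force: [-0.2, -0.5, 0.3]
opening: 0.0602
```

```bash
python3 - <<'E'
from h import *
w=snap("wrist","y_wrist"); t=snap("top","y_top");snap("scene","y_scene"); s=arm.state(); print(s["ee_pos"],s["contact_force"],s["opening"])
E
```

```text
[ 0.36528559 -0.23539569  0.21788023] [0.04205496 0.19508753 0.29352516] 0.06057019784637628
```

View pics/y_wrist.png

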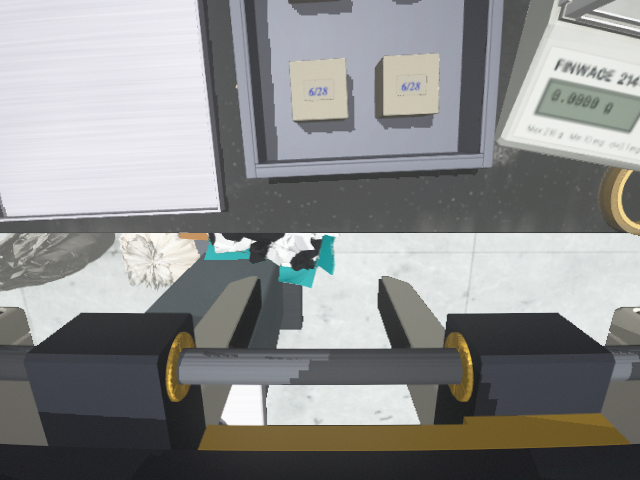

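View pics/y_top.png

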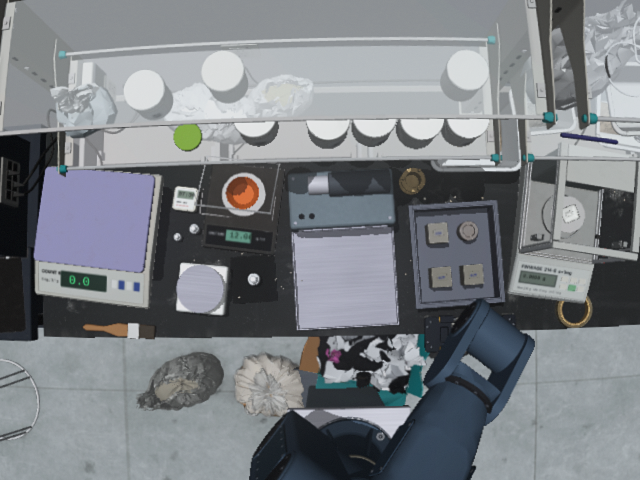

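View pics/y_scene.png

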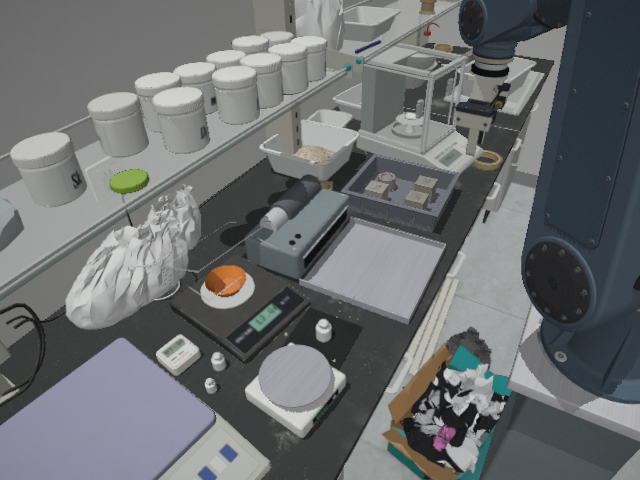

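Everything is in place: the tray and pan are empty, and the drum and three cubes stand in the tote. One last check of the weight on its pad before handing in.

```bash
python3 - <<'E'
from h import *
d=snap("top"); g=d["frame"].mean(2)
k=np.zeros(g.shape,np.uint8); k[255:305,232:280]=(g[255:305,232:280]>70)
c=max(cv2.findContours(k,0,1)[0],key=cv2.contourArea); (cx,cy),r=cv2.minEnclosingCircle(c); print("wt",cx,cy,r,onz(d,[[cx,cy]],.025))
cv2.imwrite("pics/z.png",cv2.convertScaleAbs(cv2.resize(d["frame"][250:315,220:290,::-1],None,fx=8,fy=8),alpha=2.5))
E
```

```text
wt 253.25 278.75 6.373874664306641 [[0.4903061  0.23707456 0.025     ]]
```

View pics/z.png

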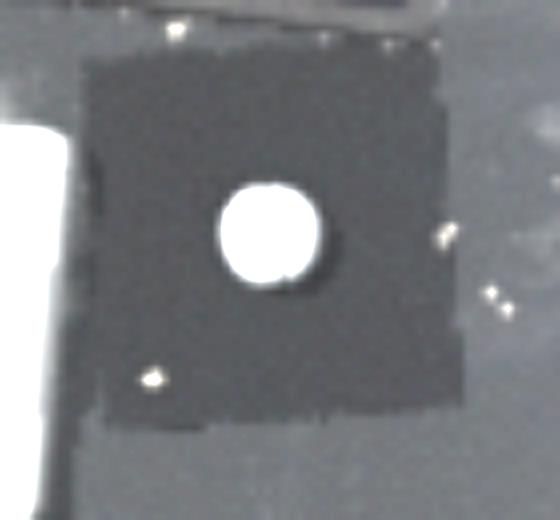

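```bash
python3 -c "
from plant import arm
print(arm.close_job())"
```

```text
the job is handed in; nothing more can be done
None
```

The job is done and handed in at about 47 s, in the order asked:

- **Check weight:** it stood on the pan, released, for over a second, about 1 mm from the pan's centre. It then went back upright on its pad. The last top view puts it about 1–2 mm from the pad's centre.
- **Drum:** it stood on the pan, released, for over a second, within about 1 mm of the centre. It then went into the tote.
- **Cubes:** three were present, and all three are in the tote.

In the final pictures the drum and three cubes stand apart on the tote floor in one layer, and the catch tray and pan are empty. The bystanders (small weights, timer, brass mould) appear unmoved, and the arm was clear of everything.

The settled pan depth was judged from pictures only, because its joint cannot be read directly. The camera views disagreed by 1–3 mm on the pad and tote centres, which is within the clearances I left. The highest contact force I read was about 11 N. I saw no part knocked aside during the run.

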